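Slide the rear panel out of the leaning rack and lay it on the work rest

TASK

Slide the smoky glass rear panel up out of its slot in the leaning rack by its edge, then lay it flat on the black rubber rest, glass side up, centred and lengthwise along it, and let go. The glass is fragile: do not force it against the rack or the rest, and never drop it or let it fall over. Leave the phone case and the triangular pry tool where they lie.

Things in the scene. Friction and masses are not known exactly. Their poses are not given: they have to be found in the camera images.
- panel: Rear panel of a phone: smoky dark glass bonded in a dark metal frame, 140 mm long, 66 mm wide, 8 mm thick, corners rounded 8 mm, about 60 to 110 g. Origin: middle of the inner (non-glass) side; x runs along the length, y along the width, z out of the glass side. In the rack it stands on a short end, x pointing down the slot, the glass side facing up and away from the robot
- panel_edge (a point): middle of the panel's short end that is uppermost in the rack, at mid-thickness (panel x = -70 mm)
- panel_middle (a point): centre of the panel, at mid-thickness
- rack: Fixed grey plastic rack of three slots, the panel in the middle one; origin on the ledge, front facing -x. The slots lean 30 degrees: in the rack's frame the way up the slot is (-0.5, 0, 0.866), the way out of the glass (0.866, 0, 0.5). Two cheeks, 4 mm thick, inner faces 69 mm apart, 66 mm deep, take the panel's long edges between ribs that reach 7 mm inward; slot 11.5 mm wide
- slot_bottom (a point): middle of the slot's bottom, in line with the panel's mid-thickness; the panel's lower end stands there at the start, its long edges hidden in the slot but for the last 12 mm
- slot_mouth (a point): middle of the slot's mouth, level with the tops of the cheeks, 128 mm up the slot from its bottom. Between the ribs (55 mm) both faces of the panel's upper end are free for fingers down to 40 mm below its edge. Raised by 140 mm along the slot the panel is clear
- flap (a joint): white sprung flap on the glass side of the slot, hinged near the foot; 0 as it bears on the panel, growing as it is pushed away. Its rubber lip, 40 mm wide, presses on the glass 95 mm up the slot with about 3 N: the panel rubs as it slides and stays at whatever height it is let go, so long as it is raised by no more than 75 mm
- rest: Fixed black rubber work rest on a thin steel foot (126 x 56 mm): 120 mm long (its x), 50 mm wide (its y), top 32 mm above the ledge; origin on the ledge under its middle. The panel overhangs it by 8 mm on each long side and 10 mm at each end
- rest_top (a point): middle of the rest's flat top; axes as the rest's
- case: Bystander: cracked navy phone case lying open side up, 146 x 74 x 11 mm, origin under its middle, long side along its x
- pry: Bystander: orange triangular pry tool lying flat, about 65 mm a side, 5 mm thick, origin under its middle
There are look-alikes about, which are no part of the job. What is shaped like the panel but yellow is not meant. Of the things that look like the rest, the smaller one is meant.

How it is judged:
By the outcome, as a careful person would: the job done as asked, in the order asked, and still so for the second after the job is handed in, with the robot touching nothing.
It also fails if it takes over 69 s, if anything falls off the work surface, if the arm or the gripper's body presses on something with over 40 N, if the wrist force passes 120 N, or if a joint passes its speed limit or range.

ROBOT

A 7-joint arm with a two-finger parallel gripper is mounted at the origin on the work surface. World frame = base frame: x ahead of the robot, y to its left, z up, the work surface at z = 0. Lengths are in m, angles in rad, forces in N, time in s.
With the tool pointing down it reaches from about 0.375 to 0.925 m from the base axis. Payload 3.1 kg.
Tool frame: the origin (TCP) lies at the very end of the fingers, on their centre line; the grasp point (between the pads) lies 19 mm behind it (robot.grasp_offset is the x of the grasp point in the tool frame, in m); x points along the fingers, z is the direction in which the jaws open and shut, and the axes are right-handed (so a half turn about x gives the same grasp; the last joint's range is limited). The gripper opens to 85 mm and grips with 20 to 120 N. Pads are 22 mm wide; open, the fingers measure 114 mm over their backs; the gripper's body (76 mm by 85 mm) begins 54 mm behind the grasp point. The pads swing forward as they close: fully open they stand 13 mm farther back than shut.
Start: joints at [1.094, 0.383, 0.044, 1.598, -0.018, 1.161, -0.05], TCP at [0.24, -0.604, 0.231] pointing down, gripper open.
Joint ranges: [-2.61, 2.61], [-0.41, 2.15], [-1.48, 1.57], [0, 2.5], [-1.57, 4.71], [0.05, 1.97], [-2.85, 2.85]. Speed limits (rad/s): [2.79, 2.79, 3.14, 3.14, 3.14, 3.14, 3.14].

INTERFACE

Orientations are given as a unit quaternion [w, x, y, z].
In Python, from rig import robot, viewer gives the robot as it stands.
- The arm moves only by the shell command python3 -m inch 'ROWS' [FORCE]. ROWS is JSON, a list of rows, each a list of 3 entries, a list of its own where there are three numbers: the turn, a rotation vector about the world's x, y, z in rad, then the shift along the world's x, y, z in m, then the finger opening in m, from 0 to 0.0854. A call has exactly 5 rows; each row shifts and turns the pose as measured when the row begins; what a row does not reach is not made up. A row lasts 1/10 s, in which the tool goes at most 50 mm and 8.59 degrees, less where a joint would pass 70% of its speed; a pose out of reach is approached as far as the arm can. A call with a gripper value outside its range is refused whole. The fingers move at their own pace and stop on an object; FORCE is the grip in N (left out, the last holds). Time passes only in rows, so rows that do not move let the fingers close, or fill a call up. It gives the time, the measured TCP pose, the force and the opening at its end, in the units of the state.
- robot.read_state(): the state, without advancing time (a new reading comes with each control period).
- viewer.snapshot(name): name is "scene" or "top" or "wrist"; returns (picture, depth): 420x560x3 uint8, blue, green, red; 420x560 float32, m along the optical axis (not along the pixel's ray), 0 where there is no reading.
- viewer.get_calibration(name): a dict with "intrinsics" (3x3 intrinsics, pixels), "k1" (the pictures are not rectified: a ray, as slopes to the right and down, at radius r is drawn at 1 + k1 r^2 times it, then the intrinsics apply), "origin" and "orientation" of the camera in the world. Camera axes: x right, y down, z forward; pixel columns grow to the right and rows downward; lengths in m; the calibration is good to about 2 mm. A picture is of the moment at which its call begins: read the wrist's pose just before it. get_calibration takes no time and is no camera call; for the wrist camera it gives the pose at the moment of the call.
- robot.finish_job(): hands the job in, once; it reports no verdict.
The state is a dict: "time_s": time; "joints": joint angles; "joint_velocities": joint speeds; "effort": joint torques, N m; "ee_pos": TCP position; "tcp_rot": TCP orientation; "force": force on the tool from outside, world axes, zero at the start; "ft_torque": the same for the moment, N m; "gripper_width": opening from 0.0 (shut) to 1.0 (fully open).
Only numpy, scipy, OpenCV 4.12 (cv2) and the standard library are available. Lean on these libraries where they do the work, as an engineer would, in place of code of your own. Each camera call takes 0.05 s, during which the arm holds its last target.

## Working session

There is one attempt and no reset: what is moved stays moved. The work goes in short steps, Python scripts to look and compute and a shell command to move; the robot and the scene stay as the last step left them, time stands still between calls to the robot, and variables do not carry over. Pictures are saved under pics/ and viewed, and the job is handed in when it is done.

```bash
ls -la; mkdir -p pics
cat > look.py <<'E'
import cv2,numpy as np
from rig import robot,viewer
def snap(n,out):
    im,d=viewer.snapshot(n); cv2.imwrite(f'pics/{out}.png',im); np.savez(f'pics/{out}.npz',im=im,d=d,**{k:np.array(v) for k,v in viewer.get_calibration(n).items()}); return im,d
E
python3 - <<'E'
from look import *
print(robot.read_state())
for n in ['scene','top','wrist']:
    print(viewer.get_calibration(n)); snap(n,n+'0')
print(robot.grasp_offset)
E
```

```text
total 12
drwxr-xr-x  3 agent agent 4096 Dec  7 06:18 .
drwxr-xr-x 23 root  root  4096 Dec  7 06:18 ..
drwxr-xr-x  2 agent agent 4096 Dec  7 06:18 pics
{'time_s': 0.0, 'joints': array([ 1.09419468,  0.38383759,  0.04384624,  1.59957562, -0.01788067,
        1.16119341, -0.04990642]), 'joint_velocities': array([ 0.00011174, -0.00157259, -0.00054333,  0.00127646,  0.00079797,
        0.00146202,  0.00052387]), 'effort': array([-6.04048673e-04, -4.33463824e+01,  1.02425538e+00, -2.49516642e+01,
        1.05968892e-02,  1.12723536e-02,  8.38279760e-06]), 'ee_pos': array([ 0.24000918, -0.60305393,  0.22988493]), 'tcp_rot': array([ 0.58440922,  0.39737416,  0.5860051 , -0.39643115]), 'force': array([-0.03371918,  0.07994519, -0.24415727]), 'ft_torque': array([ 0.02349021, -0.04167175,  0.01762583]), 'gripper_width': 0.9994693049941826}
{'intrinsics': array([[434.06472599,   0.        , 273.00526425],
       [  0.        , 434.06472599, 210.51824864],
       [  0.        ,   0.        ,   1.        ]]), 'k1': -0.011290522917600802, 'origin': array([ 1.34028449, -0.05436397,  0.91064682]), 'orientation': array([-0.2608854 ,  0.69605491,  0.62652305, -0.23434   ])}
{'intrinsics': array([[520.97318946,   0.        , 276.94540873],
       [  0.        , 520.97318946, 218.11143742],
       [  0.        ,   0.        ,   1.        ]]), 'k1': 0.06062410432965659, 'origin': array([0.46279223, 0.00588496, 1.11800433]), 'orientation': array([ 0.05099511, -0.70121235,  0.70857395, -0.06019711])}
{'intrinsics': array([[338.33536622,   0.        , 275.64105247],
       [  0.        , 338.33536622, 210.63144583],
       [  0.        ,   0.        ,   1.        ]]), 'k1': 0.008390802307367646, 'origin': array([ 0.30422386, -0.57824625,  0.37234186]), 'orientation': array([ 0.11188178,  0.8202812 , -0.55558764, -0.07709471])}
-0.0187
```

View pics/scene0.png

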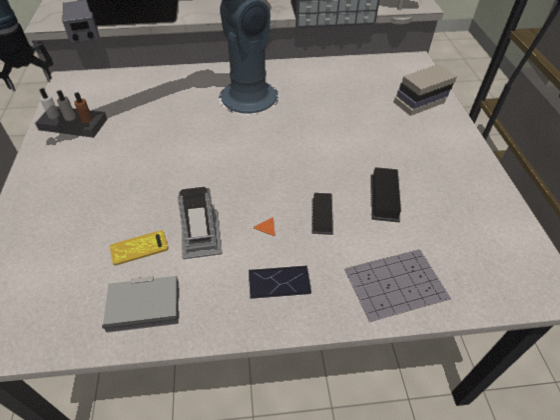

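View pics/top0.png

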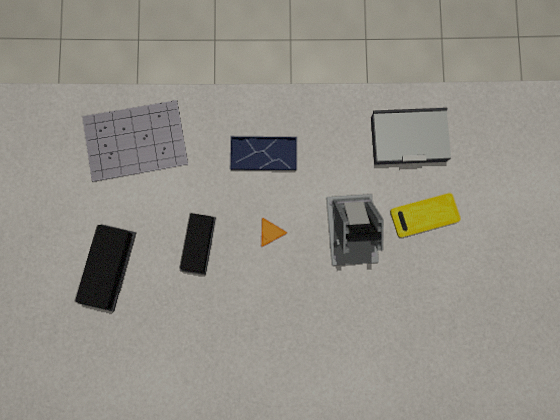

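View pics/wrist0.png

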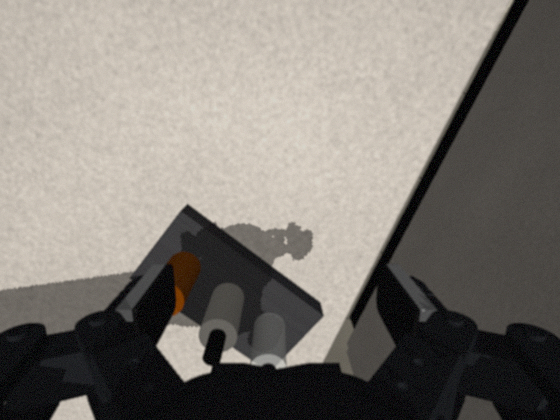

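Run:
```python
import cv2,numpy as np
t=cv2.imread('pics/top0.png'); s=cv2.imread('pics/scene0.png')
a=cv2.resize(t[170:290,300:470],None,fx=4,fy=4,interpolation=cv2.INTER_CUBIC); cv2.imwrite('pics/c1.png',a)
b=cv2.resize(s[160:270,140:240],None,fx=5,fy=5,interpolation=cv2.INTER_CUBIC); cv2.imwrite('pics/c2.png',b)
c=cv2.resize(t[200:320,60:230],None,fx=4,fy=4,interpolation=cv2.INTER_CUBIC); c=cv2.convertScaleAbs(c,alpha=2,beta=20);cv2.imwrite('pics/c3.png',c)
```

```text
(no output)
```

View pics/c1.png

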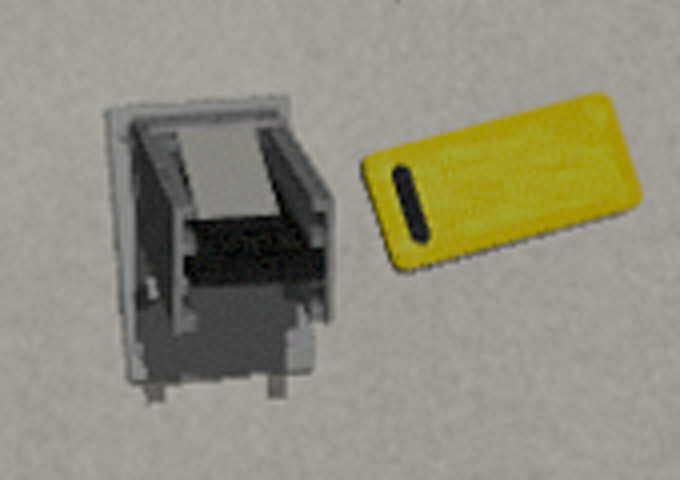

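View pics/c2.png

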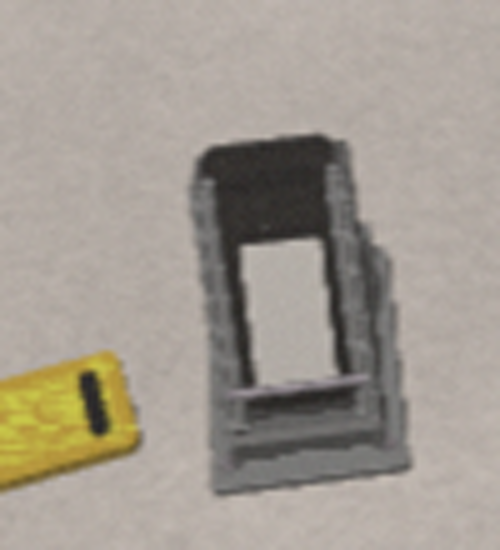

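View pics/c3.png

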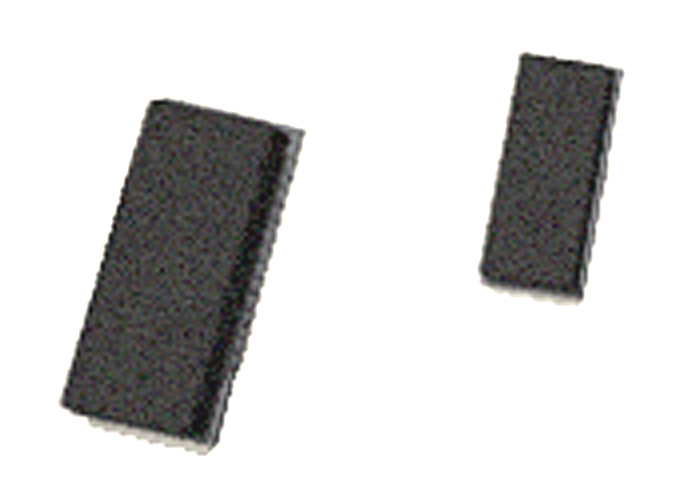

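```bash
cat > geo.py <<'E'
import numpy as np,cv2
from scipy.spatial.transform import Rotation as R
def load(n): return dict(np.load(f'pics/{n}.npz'))
def rot(c): q=c['orientation']; return R.from_quat([q[1],q[2],q[3],q[0]]).as_matrix()
def rays(c,uv):
    K=c['intrinsics']; p=(np.atleast_2d(uv).astype(float)-K[:2,2])/[K[0,0],K[1,1]]
    s=p.copy()
    for _ in range(10): s=p/(1+float(c['k1'])*(s**2).sum(1,keepdims=True))
    return np.c_[s,np.ones(len(s))]@rot(c).T
def onplane(c,uv,z):
    r=rays(c,uv); return c['origin']+r*((z-c['origin'][2])/r[:,2])[:,None]
def bydepth(c,uv):
    uv=np.atleast_2d(uv).astype(int); return c['origin']+rays(c,uv)*c['d'][uv[:,1],uv[:,0]][:,None]
def proj(c,P):
    q=(np.atleast_2d(P)-c['origin'])@rot(c); s=q[:,:2]/q[:,2:]; s=s*(1+float(c['k1'])*(s**2).sum(1,keepdims=True))
    return s@c['intrinsics'][:2,:2].T+c['intrinsics'][:2,2]
E
python3 - <<'E'
from geo import *
np.set_printoptions(precision=4,suppress=True)
t=load('top0'); s=load('scene0')
print('table z', bydepth(t,[(230,330),(450,330),(300,300)])[:,2], bydepth(s,[(300,150),(100,190)])[:,2])
# rests
for nm,c,box in [('top',t,(60,200,230,320)),('scene',s,(300,160,410,245))]:
    x0,y0,x1,y1=box
    P=np.mgrid[y0:y1,x0:x1]; uv=np.c_[P[1].ravel(),P[0].ravel()]
    X=bydepth(c,uv); m=((X[:,2]>0.022)&(X[:,2]<0.1)).reshape(y1-y0,x1-x0).astype(np.uint8)
    n,l,st,ce=cv2.connectedComponentsWithStats(m)
    for i in range(1,n):
        if st[i,4]<200: continue
        sel=(l==i).ravel(); Xs=X[sel]; z=np.median(Xs[:,2])
        r=cv2.minAreaRect((Xs[:,:2]*1000).astype(np.float32)); print(nm,ce[i]+[x0,y0],'z',z,'rect mm',r)
# panel glass from scene: dark in rack
g=s['im'].max(2)
uv=np.array([(u,v) for v in range(188,206) for u in range(186,206)])
X=bydepth(s,uv); d=g[uv[:,1],uv[:,0]]
for v in range(186,210,2):
    print(v,[f'{g[v,u]}:{p[0]:.3f},{p[1]:.3f},{p[2]:.3f}' for u in (184,190,196,202,206) for p in bydepth(s,[(u,v)])])
E
```

```text
table z [0.0004 0.0038 0.0025] [0.001  0.0014]
top [195.7685 242.6751] z 0.0323578270980559 rect mm ((585.9671020507812, 161.10256958007812), (50.76553726196289, 120.33636474609375), 80.78956604003906)
top [102.8315 266.6163] z 0.043786593327517664 rect mm ((538.5253295898438, 348.9610290527344), (70.65518188476562, 161.9839324951172), 76.06867218017578)
scene [385.9192 191.4542] z 0.043204125717748565 rect mm ((538.0591430664062, 347.96417236328125), (68.77946472167969, 168.5281219482422), 76.9378433227539)
scene [322.6088 210.4773] z 0.03196001762884637 rect mm ((586.8528442382812, 160.80435180664062), (47.64241409301758, 123.0716323852539), 80.18842315673828)
186 ['180:0.431,-0.219,0.001', '181:0.429,-0.202,-0.003', '177:0.435,-0.184,0.001', '160:0.436,-0.167,0.000', '182:0.437,-0.155,0.000']
188 ['181:0.441,-0.219,0.003', '103:0.573,-0.180,0.135', '58:0.579,-0.165,0.139', '50:0.581,-0.150,0.140', '92:0.580,-0.140,0.137']
190 ['48:0.581,-0.194,0.137', '49:0.583,-0.179,0.138', '51:0.583,-0.165,0.136', '52:0.582,-0.150,0.134', '65:0.580,-0.141,0.130']
192 ['61:0.583,-0.195,0.132', '
[... 445 characters left out ...]
0.592,-0.153,0.115', '115:0.613,-0.140,0.137']
200 ['53:0.596,-0.197,0.118', '54:0.593,-0.183,0.112', '54:0.594,-0.168,0.112', '51:0.598,-0.153,0.114', '110:0.617,-0.141,0.134']
202 ['50:0.598,-0.197,0.113', '50:0.597,-0.183,0.110', '51:0.600,-0.168,0.111', '54:0.598,-0.154,0.107', '94:0.600,-0.144,0.108']
204 ['54:0.605,-0.197,0.113', '51:0.600,-0.184,0.105', '54:0.599,-0.169,0.102', '52:0.605,-0.154,0.108', '87:0.601,-0.144,0.103']
206 ['63:0.610,-0.197,0.111', '49:0.609,-0.183,0.108', '46:0.610,-0.168,0.108', '51:0.609,-0.154,0.105', '100:0.602,-0.145,0.096']
208 ['65:0.612,-0.198,0.106', '71:0.611,-0.184,0.103', '141:0.609,-0.169,0.100', '179:0.611,-0.155,0.099', '65:0.605,-0.146,0.091']
```

Run:
```python
from geo import *
np.set_printoptions(precision=4,suppress=True)
t=load('top0'); s=load('scene0')
g=s['im'].max(2)
P=np.mgrid[190:204,187:203]; uv=np.c_[P[1].ravel(),P[0].ravel()]
X=bydepth(s,uv); X=X[g[uv[:,1],uv[:,0]]<62]
c=X.mean(0); n=np.linalg.svd(X-c)[2][2]; n*=np.sign(n[2]); print('glass plane',c,n,'tilt',np.degrees(np.arcsin(n[2])),'yaw',np.degrees(np.arctan2(n[1],n[0])),len(X))
# rack heights from top, base
P=np.mgrid[185:280,315:395]; uv=np.c_[P[1].ravel(),P[0].ravel()]
X=bydepth(t,uv)
m=(X[:,2]>0.008)
h=np.histogram(X[m][:,2],bins=np.arange(0,0.2,0.005)); print(h[0])
print('base left edge', onplane(t,[(326.5,197.5),(332.5,265)],0.0))
# panel top edge in top
gt=t['im'].max(2)
for v in range(222,246): print(v,[f'{gt[v,u]}/{bydepth(t,[(u,v)])[0][2]:.3f}' for u in range(340,386,4)])
```

```text
glass plane [ 0.5907 -0.1704  0.1216] [0.8574 0.058  0.5113] tilt 30.750681157988943 yaw 3.8672361182591 224
[  0 500 334  23  39  63  74  34  29  20  65 120  70  95  85  81  91  95
  84 110 112 134 119 100 103 104 122 188  60   6   0   0   0   0   0   0
   0   0   0]
base left edge [[ 0.6848 -0.1187  0.    ]
 [ 0.5373 -0.1276  0.    ]]
222 ['42/0.097', '109/0.144', '97/0.142', '131/0.096', '137/0.097', '135/0.097', '135/0.098', '130/0.098', '24/0.077', '51/0.102', '95/0.140', '166/0.001']
223 ['46/0.099', '115/0.145', '84/0.144', '133/0.098', '125/0.099', '119/0.099', '113/0.096', '92/0.100', '23/0.080', '51/0.112', '30/0.125', '166/-0.001']
224 ['38/0.099', '113/0.145', '72/0.145', '103/0.098', '61/0.098', '57/0.104', '18/0.105', '27/0.105', '11/0.088', '52/0.116', '36/0.125', '167/0.001']
225 ['43/0.095', '116/0.141', '11/0.083', '13/0.107', '18/0.108', '15/0.107', '25/0.104', '30/0.109', '21/0.090', '54/0.121', '35/0.126', '163/-0.001']
226 ['42/0.097', '115/0.143', '6/0.087', '28/0.107', '28/0.106', '25/0.107', '28/0.109', '30/0.108', '2/0.097', '51/0.124', '52/0.123', '165/0.00
[... 2172 characters left out ...]
0/0.135', '51/0.137', '49/0.135', '66/0.006', '40/0.027', '48/0.092', '53/0.122', '162/0.001']
242 ['44/0.075', '108/0.127', '65/0.127', '69/0.009', '74/0.008', '68/0.011', '74/0.008', '68/0.005', '45/0.025', '52/0.094', '36/0.113', '162/-0.003']
243 ['38/0.074', '107/0.123', '70/0.122', '66/0.010', '70/0.007', '71/0.008', '70/0.007', '69/0.011', '42/0.025', '52/0.099', '35/0.111', '163/-0.000']
244 ['45/0.073', '111/0.121', '72/0.006', '70/0.007', '66/0.006', '72/0.010', '66/0.012', '68/0.008', '49/0.023', '50/0.101', '43/0.111', '164/0.004']
245 ['57/0.008', '109/0.116', '71/0.009', '68/0.008', '68/0.008', '68/0.009', '68/0.010', '71/0.007', '58/0.010', '45/0.102', '59/0.107', '164/0.000']
```

```bash
cat >> geo.py <<'E'
YAW=np.radians(3.6)
def Rz(a): return R.from_rotvec([0,0,a])
def up(): return Rz(YAW).apply([-.5,0,.8660254])
def nrm(): return Rz(YAW).apply([.8660254,0,.5])
def lat(): return Rz(YAW).apply([0,1,0])
def toolR(x,z):
    x=np.array(x)/np.linalg.norm(x); z=np.array(z)-x*np.dot(x,z); z/=np.linalg.norm(z)
    return R.from_matrix(np.c_[x,np.cross(z,x),z])
def cur():
    from rig import robot
    s=robot.read_state(); q=s['tcp_rot']; return s,np.array(s['ee_pos']),R.from_quat([q[1],q[2],q[3],q[0]])
def togo(p,Rt):
    s,p0,R0=cur(); rv=(Rt*R0.inv()).as_rotvec(); d=np.array(p)-p0
    print('shift',d.round(4),'turn',rv.round(4),'deg',np.degrees(np.linalg.norm(rv)).round(1),'joints',s['joints'].round(3),'t',s['time_s'])
E
python3 - <<'E'
from geo import *
np.set_printoptions(precision=4,suppress=True)
t=load('top0');s=load('scene0')
print('rest corners? ')
print('edge mid top', onplane(t,[(345.75,238.5),(363.75,238.5),(381.75,238)],0.1385))
st,p,R0=cur(); print(R0.as_matrix())
E_=onplane(t,[(363.75,238.5)],0.1385)[0]
print('edge scene proj',proj(s,E_))
for sg in (1,-1): togo(E_+0.06*up(),toolR(-up(),sg*nrm()))
E
```

```text
rest corners? 
edge mid top [[ 0.5779 -0.1376  0.1385]
 [ 0.5776 -0.1716  0.1385]
 [ 0.5782 -0.2057  0.1385]]
[[-0.0008  0.9291  0.3699]
 [ 0.002   0.3699 -0.9291]
 [-1.     -0.0001 -0.0021]]
edge scene proj [[193.1602 188.0352]]
shift [ 0.3075  0.4297 -0.0397] turn [-0.3002 -0.4741  1.2241] deg 77.2 joints [ 1.094  0.384  0.044  1.599 -0.018  1.161 -0.05 ] t 0.15
shift [ 0.3075  0.4297 -0.0397] turn [ 0.5118 -0.3242 -1.8382] deg 110.9 joints [ 1.094  0.384  0.044  1.599 -0.018  1.161 -0.05 ] t 0.15
```

```bash
for i in 1 2 3; do python3 -m inch '[[[-0.02,-0.0316,0.0816],[0.0192,0.0287,0.0],0.04],[[-0.02,-0.0316,0.0816],[0.0192,0.0287,0.0],0.04],[[-0.02,-0.0316,0.0816],[0.0192,0.0287,0.0],0.04],[[-0.02,-0.0316,0.0816],[0.0192,0.0287,0.0],0.04],[[-0.02,-0.0316,0.0816],[0.0192,0.0287,0.0],0.04]]' 40; python3 -c "
from geo import *
print(cur()[0]['joints'].round(4).tolist())"; done
python3 - <<'E'
from geo import *
from look import snap
E_=np.array([.5776,-.1716,.1385]); togo(E_+0.1*up(),toolR(-up(),nrm()))
snap('wrist','w1')
E
```

```text
time_s: 0.65
ee_pos: [0.3332, -0.4592, 0.2271]
tcp_rot: [0.717, 0.268, 0.586, -0.266]
force: [0.9, -0.7, 0.4]
gripper_width: 0.471
[1.0344, 0.15, -0.1171, 1.9175, -0.1009, 0.9184, 0.1972]
time_s: 1.15
ee_pos: [0.431, -0.3076, 0.2258]
tcp_rot: [0.815, 0.122, 0.555, -0.115]
force: [-0.0, 0.2, 0.6]
gripper_width: 0.467
[0.9307, 0.0018, -0.2807, 2.1178, -0.2692, 0.7137, 0.4832]
time_s: 1.65
ee_pos: [0.528, -0.1565, 0.2246]
tcp_rot: [0.868, -0.031, 0.495, 0.041]
force: [-0.5, -0.1, 0.2]
gripper_width: 0.465
[0.7742, -0.0174, -0.4329, 2.1928, -0.451, 0.5123, 0.7894]
shift [-0.0003 -0.0182  0.0005] turn [ 0.0129  0.0114 -0.0386] deg 2.4 joints [ 0.774 -0.017 -0.433  2.193 -0.451  0.512  0.789] t 1.65
```

View pics/w1.png

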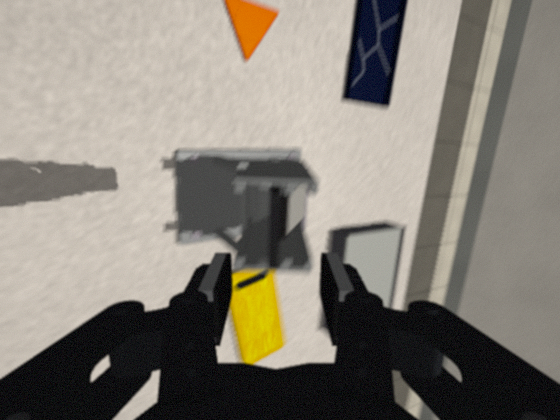

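Run:
```python
import cv2
t=cv2.imread('pics/w1.png'); a=cv2.resize(t[135:280,160:330],None,fx=4.5,fy=4,interpolation=cv2.INTER_CUBIC); a=cv2.resize(t[135:280,160:330],None,fx=4,fy=4,interpolation=cv2.INTER_CUBIC); cv2.imwrite('pics/c4.png',cv2.convertScaleAbs(a,alpha=1.8))
from geo import *
w=load('w1'); np.set_printoptions(precision=4,suppress=True)
E_=np.array([.5776,-.1716,.1385])
print('proj edge corners',proj(w,[E_,E_+.033*lat(),E_-.033*lat(), E_+.033*lat()+.004*nrm(),E_-.033*lat()+.004*nrm(),E_+.033*lat()-.004*nrm(),E_-.033*lat()-.004*nrm()]))
```

```text
proj edge corners [[268.4525 244.7006]
 [270.4355 202.197 ]
 [266.593  284.528 ]
 [275.9065 202.4459]
 [271.7199 284.7321]
 [264.9603 201.948 ]
 [261.4623 284.324 ]]
```

View pics/c4.png

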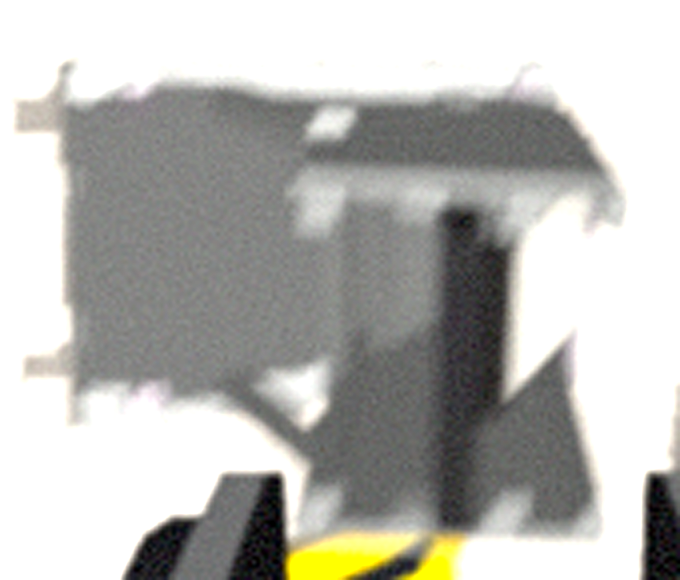

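```bash
sed -i "s/    im,d=viewer.snapshot(n);/    cal=viewer.get_calibration(n); im,d=viewer.snapshot(n);/; s/viewer.get_calibration(n).items()/cal.items()/" look.py; cat look.py
python3 -m inch '[[[0,0,0],[0,0,0],0.04],[[0,0,0],[0,0,0],0.04],[[0,0,0],[0,0,0],0.04],[[0,0,0],[0,0,0],0.04],[[0,0,0],[0,0,0],0.04]]'
python3 - <<'E'
from geo import *
from look import snap
E_=np.array([.5776,-.1716,.1385]); togo(E_+0.1*up(),toolR(-up(),nrm()))
snap('wrist','w2')
t=cv2.imread('pics/w2.png'); a=cv2.resize(t[135:300,160:330],None,fx=4,fy=4,interpolation=cv2.INTER_CUBIC); cv2.imwrite('pics/c5.png',cv2.convertScaleAbs(a,alpha=1.8)[:600])
w=load('w2'); np.set_printoptions(precision=4,suppress=True)
print('proj edge corners',proj(w,[E_,E_+.033*lat(),E_-.033*lat(), E_+.033*lat()+.004*nrm(),E_-.033*lat()+.004*nrm(),E_+.033*lat()-.004*nrm(),E_-.033*lat()-.004*nrm()]))
E
```

```text
import cv2,numpy as np
from rig import robot,viewer
def snap(n,out):
    cal=viewer.get_calibration(n); im,d=viewer.snapshot(n); cv2.imwrite(f'pics/{out}.png',im); np.savez(f'pics/{out}.npz',im=im,d=d,**{k:np.array(v) for k,v in cal.items()}); return im,d
time_s: 2.2
ee_pos: [0.5282, -0.1516, 0.2234]
tcp_rot: [0.867, -0.032, 0.495, 0.045]
force: [-0.4, -0.1, 0.4]
gripper_width: 0.472
shift [-0.0005 -0.0232  0.0017] turn [ 0.0104  0.0091 -0.0466] deg 2.8 joints [ 0.77  -0.017 -0.437  2.194 -0.452  0.513  0.79 ] t 2.2
proj edge corners [[271.2462 243.3599]
 [273.2153 200.7726]
 [269.401  283.2531]
 [278.6923 201.0122]
 [274.5318 283.4523]
 [267.7347 200.5329]
 [264.267  283.0541]]
```

View pics/c5.png

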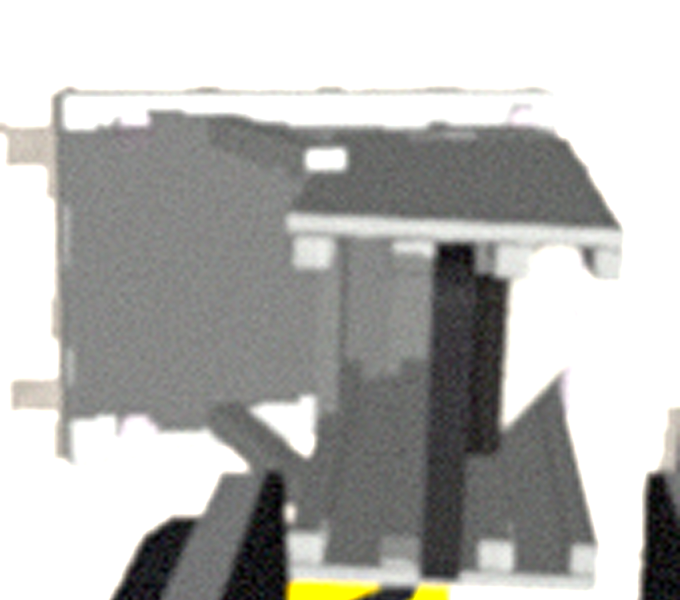

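```bash
sed -i 's/^YAW=.*/YAW=np.radians(3.6); E0=np.array([.5777,-.169,.1385])/' geo.py
python3 -c "
from geo import *
togo(E0+0.1*up(),toolR(-up(),nrm()))"
python3 -m inch '[[[0.003,0.003,-0.012],[0,-0.006,0.0005],0.04],[[0.003,0.003,-0.012],[0,-0.006,0.0005],0.04],[[0.002,0.002,-0.012],[0,-0.005,0.0005],0.04],[[0.002,0.001,-0.010],[0,-0.003,0],0.04],[[0,0,0],[0,0,0],0.04]]'
python3 -c "
from geo import *
togo(E0+0.1*up(),toolR(-up(),nrm()))
togo(E0+0.03*up(),toolR(-up(),nrm()))"
```

```text
shift [-0.0004 -0.0204  0.0017] turn [ 0.0106  0.0092 -0.0465] deg 2.8 joints [ 0.77  -0.017 -0.437  2.194 -0.452  0.513  0.79 ] t 2.25
time_s: 2.75
ee_pos: [0.5279, -0.1758, 0.2254]
tcp_rot: [0.866, -0.014, 0.5, 0.024]
force: [-1.0, -0.0, 0.1]
gripper_width: 0.466
shift [-0.0002  0.0036 -0.0003] turn [ 0.0001 -0.      0.0074] deg 0.4 joints [ 7.890e-01 -2.000e-03 -4.170e-01  2.173e+00 -4.260e-01  5.260e-01
  7.480e-01] t 2.75
shift [ 0.0348  0.0058 -0.0609] turn [ 0.0001 -0.      0.0074] deg 0.4 joints [ 7.890e-01 -2.000e-03 -4.170e-01  2.173e+00 -4.260e-01  5.260e-01
  7.480e-01] t 2.75
```

```bash
python3 -m inch '[[[0,0,0.002],[0.007,0.001,-0.012],0.036],[[0,0,0.002],[0.007,0.001,-0.012],0.036],[[0,0,0.002],[0.007,0.001,-0.012],0.036],[[0,0,0],[0.007,0.001,-0.012],0.036],[[0,0,0],[0.003,0.0,-0.006],0.036]]'
python3 -m inch '[[[0,0,0],[0,0,0],0.036],[[0,0,0],[0,0,0],0.036],[[0,0,0],[0,0,0],0.036],[[0,0,0],[0,0,0],0.036],[[0,0,0],[0,0,0],0.036]]'
python3 - <<'E'
from geo import *
from look import snap
togo(E0+0.03*up(),toolR(-up(),nrm()))
togo(E0-0.028*up(),toolR(-up(),nrm()))
snap('wrist','w3')
t=cv2.imread('pics/w3.png'); a=cv2.resize(t[160:420,160:420],None,fx=2.2,fy=2.2,interpolation=cv2.INTER_CUBIC); cv2.imwrite('pics/c6.png',cv2.convertScaleAbs(a,alpha=1.8))
print(proj(load('w3'),[E0+.033*lat(),E0-.033*lat(),E0]))
E
```

```text
time_s: 3.25
ee_pos: [0.561, -0.1727, 0.1716]
tcp_rot: [0.866, -0.016, 0.498, 0.025]
force: [0.1, -0.3, 0.6]
gripper_width: 0.422
time_s: 3.75
ee_pos: [0.5608, -0.1728, 0.1723]
tcp_rot: [0.867, -0.016, 0.498, 0.025]
force: [-0.2, -0.1, 0.6]
gripper_width: 0.42
shift [ 0.0019  0.0029 -0.0078] turn [0.0022 0.0037 0.0029] deg 0.3 joints [ 0.745  0.142 -0.431  2.162 -0.363  0.381  0.699] t 3.75
shift [ 0.0308  0.0047 -0.058 ] turn [0.0022 0.0037 0.0029] deg 0.3 joints [ 0.745  0.142 -0.431  2.162 -0.363  0.381  0.699] t 3.75
[[270.34971929 178.50808787]
 [270.85232746 289.07830757]
 [270.6139271  236.37916635]]
```

View pics/c6.png

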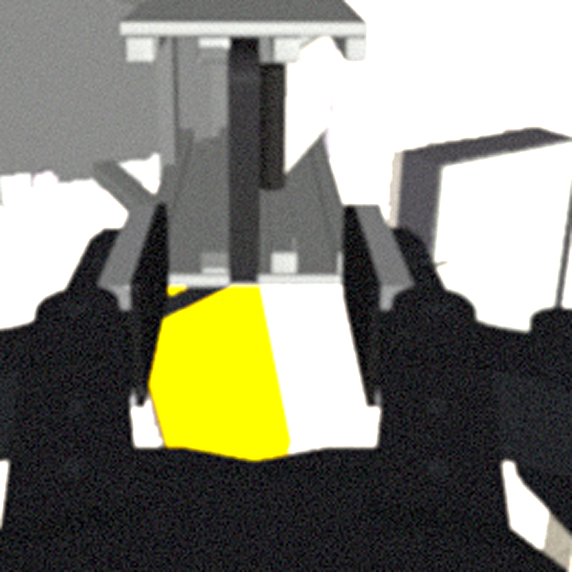

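```bash
python3 -m inch '[[[0,0.001,0.001],[0.006,0.001,-0.011],0.036],[[0,0.001,0.001],[0.007,0.001,-0.013],0.036],[[0,0.001,0],[0.007,0.001,-0.013],0.036],[[0,0,0],[0.007,0.001,-0.012],0.036],[[0,0,0],[0.004,0.0,-0.008],0.036]]'
python3 -m inch '[[[0,0,0],[0,0,0],0.036],[[0,0,0],[0,0,0],0.036],[[0,0,0],[0,0,0],0.036],[[0,0,0],[0,0,0],0.036],[[0,0,0],[0,0,0],0.036]]'
python3 - <<'E'
from geo import *
togo(E0-0.028*up(),toolR(-up(),nrm()))
E
```

```text
time_s: 4.3
ee_pos: [0.5948, -0.1699, 0.1138]
tcp_rot: [0.867, -0.017, 0.498, 0.025]
force: [-1.2, -0.3, 0.2]
gripper_width: 0.42
time_s: 4.8
ee_pos: [0.5946, -0.1695, 0.1126]
tcp_rot: [0.866, -0.017, 0.498, 0.025]
force: [0.3, -0.6, 0.1]
gripper_width: 0.419
shift [-0.0029  0.0014  0.0017] turn [0.0042 0.0033 0.0022] deg 0.3 joints [ 0.659  0.3   -0.392  2.134 -0.283  0.243  0.632] t 4.8
```

```bash
python3 -m inch '[[[0.002,0.002,0.001],[-0.0012,0,-0.0005],0.036],[[0.001,0.001,0.001],[0,0,0],0.03],[[0,0,0],[0,0,0],0.02],[[0,0,0],[0,0,0],0.012],[[0,0,0],[0,0,0],0.004]]' 30
python3 -m inch '[[[0,0,0],[0,0,0],0.002],[[0,0,0],[0,0,0],0.002],[[0,0,0],[0,0,0],0.002],[[0,0,0],[0,0,0],0.002],[[0,0,0],[0,0,0],0.002]]'
python3 - <<'E'
from geo import *
togo(E0-0.028*up(),toolR(-up(),nrm()))
print(cur()[0]['force'],cur()[0]['ft_torque'])
E
```

```text
time_s: 5.3
ee_pos: [0.5922, -0.1703, 0.1127]
tcp_rot: [0.865, -0.016, 0.5, 0.026]
force: [-3.2, -0.0, 2.1]
gripper_width: 0.086
time_s: 5.8
ee_pos: [0.5921, -0.1703, 0.1126]
tcp_rot: [0.865, -0.015, 0.5, 0.026]
force: [-1.2, -0.4, 0.7]
gripper_width: 0.087
shift [-0.0004  0.0022  0.0016] turn [ 0.0007 -0.0006  0.0026] deg 0.2 joints [ 0.668  0.298 -0.396  2.135 -0.287  0.25   0.638] t 5.8
[-1.16124222 -0.35709646  0.70422825] [-4.91819127e-04  6.06625709e-01 -9.25785077e-02]
```

```bash
for i in 1 2; do python3 -m inch '[[[0,0,0],[-0.0035,-0.0002,0.006],0.002],[[0,0,0],[-0.0035,-0.0002,0.006],0.002],[[0,0,0],[-0.0035,-0.0002,0.006],0.002],[[0,0,0],[-0.0035,-0.0002,0.006],0.002],[[0,0,0],[-0.0035,-0.0002,0.006],0.002]]'; done
python3 - <<'E'
from geo import *
from look import snap
s,p,_=cur(); d=p-np.array([0.5921,-0.1703,0.1126]); print('raised',d@up(),'n',d@nrm(),'lat',d@lat(),s['force'])
togo(np.array([0.5921,-0.1703,0.1126])+.07*up(),toolR(-up(),nrm()))
snap('scene','s1')
E
```

```text
time_s: 6.3
ee_pos: [0.574, -0.17, 0.1437]
tcp_rot: [0.866, -0.015, 0.5, 0.027]
force: [2.0, 0.3, -3.6]
gripper_width: 0.088
time_s: 6.8
ee_pos: [0.5549, -0.1705, 0.1769]
tcp_rot: [0.866, -0.015, 0.5, 0.027]
force: [3.5, -0.0, -3.7]
gripper_width: 0.087
raised 0.07425586556951014 n -1.9994832856827516e-05 lat 0.002090927781763344 [ 3.54071354 -0.00944321 -3.68182111]
shift [ 0.0023 -0.002  -0.0037] turn [-0.0005  0.0003  0.0009] deg 0.1 joints [ 0.762  0.125 -0.445  2.168 -0.371  0.397  0.704] t 6.8
```

View pics/s1.png

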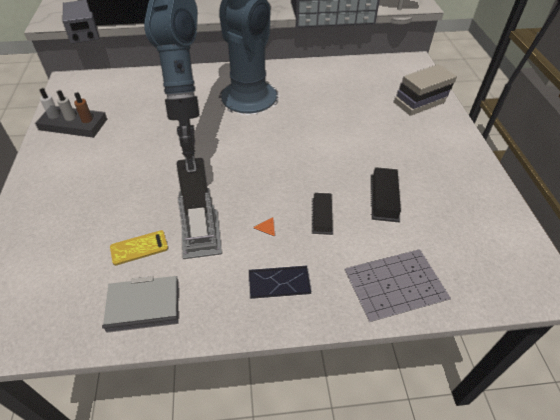

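```bash
python3 -m inch '[[[0,0,0],[0.001,0,-0.0017],0.002],[[0,0,0],[0.001,0,-0.0017],0.002],[[0,0,0],[0,0,0],0.002],[[0,0,0],[0,0,0],0.002],[[0,0,0],[0,0,0],0.002]]'
cat > kin.py <<'E'
from geo import *
from scipy.optimize import least_squares
import itertools
S=[([1.09419468,0.38383759,0.04384624,1.59957562,-0.01788067,1.16119341,-0.04990642],[0.24000918,-0.60305393,0.22988493],[0.58440922,0.39737416,0.5860051,-0.39643115]),
([1.0344,0.15,-0.1171,1.9175,-0.1009,0.9184,0.1972],[0.3332,-0.4592,0.2271],[0.717,0.268,0.586,-0.266]),
([0.9307,0.0018,-0.2807,2.1178,-0.2692,0.7137,0.4832],[0.431,-0.3076,0.2258],[0.815,0.122,0.555,-0.115]),
([0.7742,-0.0174,-0.4329,2.1928,-0.451,0.5123,0.7894],[0.528,-0.1565,0.2246],[0.868,-0.031,0.495,0.041]),
([0.762,0.125,-0.445,2.168,-0.371,0.397,0.704],[0.5549,-0.1705,0.1769],[0.866,-0.015,0.5,0.027]),
([0.668,0.298,-0.396,2.135,-0.287,0.25,0.638],[0.5921,-0.1703,0.1126],[0.865,-0.015,0.5,0.026])]
def rz(a): return R.from_rotvec([0,0,a])
def ry(a): return R.from_rotvec([0,a,0])
def fk(q,sg,L):
    h,L1,L2,L3,a1,a2,a3=L[:7]; z=np.array([0,0,1.])
    Rr=rz(sg[0]*q[0]); p=h*z
    Rr=Rr*ry(q[1]); p=p+Rr.apply([0,0,L1]);
    Rr=Rr*rz(sg[1]*q[2]); p=p+Rr.apply([a1,0,0])
    Rr=Rr*ry(q[3]); p=p+Rr.apply([a2,0,L2])
    Rr=Rr*rz(sg[2]*q[4])
    Rr=Rr*ry(q[5]); p=p+Rr.apply([a3,0,L3])
    Rr=Rr*rz(sg[3]*q[6])
    # tool: x along z, z along?
    return p,Rr
E
python3 - <<'E'
from kin import *
np.set_printoptions(precision=3,suppress=True)
for sg in itertools.product([1,-1],repeat=4):
    C=[]
    for q,p,o in S:
        Ro=R.from_quat([o[1],o[2],o[3],o[0]]); C.append((fk(q,sg,[0]*7)[1].inv()*Ro).as_matrix())
    C=np.array(C); sd=C.std(0).max()
    if sd<0.15: print(sg,sd,C.mean(0))
E
```

```text
time_s: 7.35
ee_pos: [0.5561, -0.1716, 0.1754]
tcp_rot: [0.866, -0.015, 0.5, 0.026]
force: [-1.6, 0.5, 3.1]
gripper_width: 0.087
(-1, -1, -1, -1) 0.0008334629943464989 [[ 0.  0. -1.]
 [ 0.  1.  0.]
 [ 1. -0.  0.]]
```

```bash
cat >> kin.py <<'E'
SG=(-1,-1,-1,-1); M=R.from_matrix([[0,0,-1],[0,1,0],[1,0,0]])
def _r(L): return np.concatenate([fk(q,SG,L)[0]-p for q,p,o in S])
LF=least_squares(lambda L:np.r_[_r(L),1e-3*(np.array(L)[4:])],[.35,.4,.4,.2,0,0,0]).x
lo=np.array([-2.61,-.41,-1.48,0,-1.57,.05,-2.85]);hi=np.array([2.61,2.15,1.57,2.5,4.71,1.97,2.85])
def FK(q): p,r=fk(q,SG,LF); return p,r*M
def IK(p,Rt,q0,n=12,seed=0):
    rng=np.random.default_rng(seed); best=None; out=[]
    for k in range(n):
        x0=np.clip(np.array(q0)+(rng.normal(0,.6,7) if k else 0),lo+.02,hi-.02)
        def f(q):
            a,b=FK(q); return np.r_[(a-p)*10,(Rt*b.inv()).as_rotvec()*3,1e-3*(q-q0)]
        s=least_squares(f,x0,bounds=(lo+.01,hi-.01)); a,b=FK(s.x)
        e=np.linalg.norm(a-p)*1000; r=np.degrees(np.linalg.norm((Rt*b.inv()).as_rotvec()))
        out.append((e+r>1.0 and e+r or 0,np.linalg.norm(s.x-q0),e,r,s.x))
    return min(out,key=lambda o:(o[0],o[1]))
E
python3 - <<'E'
from kin import *
np.set_printoptions(precision=3,suppress=True)
print(LF, np.abs(_r(LF)).max())
s,p,Rc=cur(); q=s['joints']; print(p,q)
raised=(p-np.array([0.5921,-0.1703,0.1126]))@up(); print('raised',raised)
C=E0+up()*raised-.070*up()   # panel centre now
print('centre',C)
# grasp B: pitch a = angle of tool x from straight down toward -x (robot); a=60 perpendicular to glass
for off in (0,0.01):
  for a in (60,45,30,15,0,-15):
    x=Rz(YAW).apply([-np.sin(np.radians(a)),0,-np.cos(np.radians(a))])
    for sz in (1,-1):
        b=IK(C+off*up()+x*.0187,toolR(x,sz*lat()),q)
        print(off,a,sz,'err',round(b[2],1),round(b[3],1),'dq',round(b[1],2),b[4])
# placing: rest
Cr=np.array([.5864,.161,.036]); yr=np.radians(-9.5)
for a in (0,15,30,45,60):   # tool tilt forward from down
    for flip in (0,1):
        xa=Rz(yr+flip*np.pi).apply([1,0,0]); 
        x=np.sin(np.radians(a))*xa+[0,0,-np.cos(np.radians(a))]; l=Rz(yr+flip*np.pi).apply([0,1,0])
        for sz in (1,-1):
            b=IK(Cr+x*.0187,toolR(x,sz*l),q)
            print('place',a,'flip',flip,sz,'err',round(b[2],1),round(b[3],1),'dq',round(b[1],2),b[4])
E
```

```text
Traceback (most recent call last):
NameError: name '_r' is not defined
```

```bash
sed -i 's/def _r(/def rr(/; s/np.r_\[_r(L)/np.r_[rr(L)/' kin.py
python3 - <<'E'
from kin import *
np.set_printoptions(precision=3,suppress=True)
print(LF, np.abs(rr(LF)).max())
s,p,Rc=cur(); q=s['joints']; print(p,q)
raised=(p-np.array([0.5921,-0.1703,0.1126]))@up(); print('raised',raised)
C=E0+up()*raised-.070*up()   # panel centre now
print('centre',C)
for off in (0,0.01):
  for a in (60,45,30,15,0,-15):
    x=Rz(YAW).apply([-np.sin(np.radians(a)),0,-np.cos(np.radians(a))])
    for sz in (1,-1):
        b=IK(C+off*up()+x*.0187,toolR(x,sz*lat()),q)
        print(off,a,sz,'err',round(b[2],1),round(b[3],1),'dq',round(b[1],2),b[4])
Cr=np.array([.5864,.161,.036]); yr=np.radians(-9.5)
for a in (0,15,30,45,60):
    for flip in (0,1):
        xa=Rz(yr+flip*np.pi).apply([1,0,0]); 
        x=np.sin(np.radians(a))*xa+[0,0,-np.cos(np.radians(a))]; l=Rz(yr+flip*np.pi).apply([0,1,0])
        for sz in (1,-1):
            b=IK(Cr+x*.0187,toolR(x,sz*l),q)
            print('place',a,'flip',flip,sz,'err',round(b[2],1),round(b[3],1),'dq',round(b[1],2),b[4])
E
```

```text
[ 0.115  0.411  0.429  0.188  0.015 -0.106 -0.042] 0.036170986162209096
[ 0.556 -0.172  0.175] [ 0.76   0.13  -0.443  2.166 -0.365  0.394  0.7  ]
raised 0.0723754930293197
centre [ 0.577 -0.169  0.141]
0 60 1 err 1.5 0.4 dq 2.93 [-0.219  0.897  0.755  1.372  0.     1.96   2.238]
0 60 -1 err 1.5 0.4 dq 2.96 [-0.219  0.897  0.755  1.372  0.     1.96  -0.904]
0 45 1 err 0.0 0.0 dq 2.08 [ 0.484  0.7   -0.402  1.466  0.354  1.82   1.64 ]
0 45 -1 err 0.0 0.0 dq 2.73 [ 0.083  0.675  0.219  1.474  0.125  1.747 -1.226]
0 30 1 err 0.0 0.0 dq 1.81 [ 0.546  0.591 -0.429  1.6    0.325  1.533  1.653]
0 30 -1 err 0.0 0.0 dq 2.54 [ 0.15   0.557  0.131  1.605  0.099  1.48  -1.264]
0 15 1 err 0.0 0.0 dq 1.55 [ 0.622  0.489 -0.465  1.742  0.291  1.232  1.676]
0 15 -1 err 0.0 0.0 dq 2.35 [ 0.215  0.45   0.063  1.746  0.063  1.195 -1.263]
0 0 1 err 0.0 0.0 dq 1.36 [ 0.707  0.4   -0.509  1.884  0.241  0.918  1.718]
0 0 -1 err 0.0 0.0 dq 2.15 [ 0.269  0.359  0.019  1.887 -0.009  0.896 -1.215]
0 -15 1 err 0.0 0.0 dq 1.26 [ 0.816  0.338 -0.583  2.021  0.171  0.593  1.786]
0 -15 -1 err 0.0 0.0 dq 1.92 [ 0.305
[... 2105 characters left out ...]
 0 1 err 0.0 0.0 dq 2.76 [ 0.356  0.563 -0.776  2.162  1.973  0.682 -0.565]
place 45 flip 0 -1 err 0.0 0.0 dq 3.04 [ 0.092  0.473 -0.453  2.152  1.975  0.528  2.476]
place 45 flip 1 1 err 0.0 0.0 dq 3.13 [-0.206  0.783  0.013  1.531 -0.26   1.581 -1.83 ]
place 45 flip 1 -1 err 0.0 0.0 dq 1.7 [ 0.156  0.855 -0.544  1.535  0.03   1.544  1.02 ]
place 60 flip 0 1 err 0.0 0.0 dq 3.2 [ 0.41   0.624 -0.875  2.231  2.3    0.967 -0.796]
place 60 flip 0 -1 err 0.0 0.0 dq 3.17 [ 0.051  0.481 -0.449  2.215  2.311  0.783  2.15 ]
place 60 flip 1 1 err 0.0 0.0 dq 3.29 [-0.191  0.895  0.017  1.402 -0.318  1.855 -1.829]
place 60 flip 1 -1 err 0.0 0.0 dq 1.95 [ 0.161  0.975 -0.575  1.409 -0.044  1.79   0.985]
```

Run:
```python
from kin import *
np.set_printoptions(precision=4,suppress=True)
s,p,Rc=cur(); S.append((s['joints'],p,s['tcp_rot']))
# linear fit: offsets in every link frame
A=[];b=[]
for q,p,o in S:
    Rs=[R.identity()];Rr=rz(-q[0]);Rs.append(Rr)
    for k,ax in enumerate([ry(q[1]),rz(-q[2]),ry(q[3]),rz(-q[4]),ry(q[5])]): Rr=Rr*ax; Rs.append(Rr)
    A.append(np.hstack([np.array([0,0,1.])[:,None]]+[Rs[i].as_matrix() for i in (2,4,6)])); b.append(p)
    A[-1]=np.hstack([A[-1],Rs[1].as_matrix()[:,:2],Rs[3].as_matrix()[:,:2]])
A=np.array(A);b=np.array(b)
x=np.linalg.lstsq(A.reshape(-1,A.shape[2]),b.ravel(),rcond=1e-3)[0]; print(x); print((A@x-b)*1000)
print(LF); print(rr(LF).reshape(-1,3)*1000)
```

```text
[ 0.3062  0.0028 -0.0111  0.4926  0.0027 -0.0087  0.5071  0.0024 -0.0017
  0.3271  0.0012 -0.0111 -0.0013 -0.0087]
[[ 0.0623  0.0086 -0.0163]
 [-0.0427 -0.0212  0.0429]
 [-0.0126  0.0186 -0.0507]
 [ 0.133   0.1007  0.0169]
 [ 0.148   0.0744  0.0177]
 [-0.2361 -0.2512 -0.0061]
 [-0.0263  0.0385 -0.0044]]
[ 0.115   0.4113  0.4289  0.1879  0.0147 -0.1058 -0.0418]
[[36.171  21.1665 -1.9155]
 [23.5002  9.3734  3.2224]
 [ 9.5846  3.1425  3.5057]
 [-7.2394 -1.907  -1.8705]
 [-3.3834 -2.6639 -1.2774]
 [-1.5287 -2.2388 -1.6647]
 [-3.4545 -2.4486 -1.2057]]
```

```bash
cat > kin2.py <<'E'
from kin import *
import kin
X=np.array([0.3062,0.0028,-0.0111,0.4926,0.0027,-0.0087,0.5071,0.0024,-0.0017,0.3271,0.0012,-0.0111,-0.0013,-0.0087])
def FK(q):
    Rs=[R.identity()];Rr=rz(-q[0]);Rs.append(Rr)
    for ax in [ry(q[1]),rz(-q[2]),ry(q[3]),rz(-q[4]),ry(q[5])]: Rr=Rr*ax; Rs.append(Rr)
    p=np.array([0,0,X[0]])
    for k,i in enumerate((2,4,6)): p=p+Rs[i].apply(X[1+3*k:4+3*k])
    p=p+Rs[1].apply([X[10],X[11],0])+Rs[3].apply([X[12],X[13],0])
    return p,Rr*rz(-q[6])*M
kin.FK=FK
E
python3 - <<'E'
from kin2 import *
np.set_printoptions(precision=3,suppress=True)
s,p,Rc=cur(); q=s['joints']; print(FK(q)[0]-p)
C=E0+up()*(.0724-.07)
for a in (60,50,45,40,30):
    x=Rz(YAW).apply([-np.sin(np.radians(a)),0,-np.cos(np.radians(a))])
    for sz in (1,-1):
        for back in (0,.1):
            b=IK(C+.005*up()+x*(.0187-back),toolR(x,sz*lat()),q)
            print(a,sz,back,'err',round(b[2],1),round(b[3],1),'dq',round(b[1],2),b[4])
Cr=np.array([.5864,.161,.036]); yr=np.radians(-9.5)
for a in (0,15,20,30):
    for flip in (0,1):
        xa=Rz(yr+flip*np.pi).apply([1,0,0]); 
        x=np.sin(np.radians(a))*xa+[0,0,-np.cos(np.radians(a))]; l=Rz(yr+flip*np.pi).apply([0,1,0])
        for sz in (1,-1):
            b=IK(Cr+x*.0187,toolR(x,sz*l),q)
            print('place',a,'flip',flip,sz,'err',round(b[2],1),round(b[3],1),'dq',round(b[1],2),b[4])
E
```

```text
[0. 0. 0.]
60 1 0 err 8.6 2.6 dq 2.81 [-0.153  1.048  0.524  1.172 -0.076  1.96   2.019]
60 1 0.1 err 36.4 11.2 dq 2.86 [-0.165  1.029  0.542  1.044 -0.08   1.96   2.018]
60 -1 0 err 8.6 2.6 dq 3.08 [-0.153  1.048  0.524  1.172 -0.076  1.96  -1.123]
60 -1 0.1 err 36.4 11.2 dq 3.12 [-0.165  1.029  0.542  1.044 -0.08   1.96  -1.123]
50 1 0 err 0.0 0.0 dq 2.34 [ 0.31   0.937 -0.304  1.188  0.32   1.929  1.616]
50 1 0.1 err 14.9 4.6 dq 2.78 [-0.107  0.971  0.462  1.027 -0.083  1.96   1.965]
50 -1 0 err 0.0 0.0 dq 2.97 [-0.017  0.93   0.273  1.212  0.019  1.865 -1.263]
50 -1 0.1 err 14.9 4.6 dq 3.1 [-0.108  0.971  0.462  1.027 -0.083  1.96  -1.176]
45 1 0 err 0.0 0.0 dq 2.24 [ 0.329  0.884 -0.317  1.244  0.315  1.841  1.612]
45 1 0.1 err 3.8 1.2 dq 2.74 [-0.081  0.945  0.427  1.019 -0.085  1.96   1.947]
45 -1 0 err 0.0 0.0 dq 2.9 [-0.005  0.872  0.249  1.267  0.018  1.779 -1.278]
45 -1 0.1 err 3.8 1.2 dq 3.09 [-0.081  0.945  0.427  1.019 -0.085  1.96  -1.195]
40 1 0 err 0.0 0.0 dq 2.13 [ 0.351  0.832 -0.332  1.301  0.31   1.751  1.61 ]
40 1 0.1 err 0.0 0.0 dq 2.41 [ 0.289  0.876 -0.308  1
[... 1231 characters left out ...]
0 1 err 0.0 0.0 dq 1.63 [-0.319  0.478 -0.136  2.056  0.7    0.404  0.353]
place 20 flip 0 -1 err 0.0 0.0 dq 3.24 [-1.095  0.628  0.799  2.087 -0.695  0.365 -1.575]
place 20 flip 1 1 err 0.0 0.0 dq 3.06 [-0.345  0.741  0.115  1.577 -0.235  1.161 -1.854]
place 20 flip 1 -1 err 0.0 0.0 dq 1.51 [ 0.043  0.788 -0.435  1.554  0.155  1.171  0.999]
place 30 flip 0 1 err 0.0 0.0 dq 2.32 [-0.067  0.52  -0.482  2.141  1.471  0.524 -0.365]
place 30 flip 0 -1 err 0.0 0.0 dq 2.92 [-0.063  0.521 -0.487  2.141  1.472  0.526  2.776]
place 30 flip 1 1 err 0.0 0.0 dq 3.13 [-0.296  0.841  0.09   1.444 -0.262  1.362 -1.836]
place 30 flip 1 -1 err 0.0 0.0 dq 1.7 [ 0.048  0.889 -0.435  1.422  0.1    1.361  1.041]
```

```bash
python3 -m inch '[[[0,0,0],[0,0,0],0.012],[[0,0,0],[0,0,0],0.018],[[0,0,0],[0,0,0],0.025],[[0,0,0],[0,0,0],0.032],[[0,0,0],[0,0,0],0.036]]'
python3 - <<'E'
from geo import *
from look import snap
s,p,_=cur(); d=p-np.array([0.5921,-0.1703,0.1126]); print('raised',d@up(),'n',d@nrm(),'lat',d@lat(),s['force'])
snap('scene','s2')
t=cv2.imread('pics/s2.png'); cv2.imwrite('pics/c7.png',cv2.resize(t[80:270,130:260],None,fx=4,fy=3.1))
E
```

```text
time_s: 7.85
ee_pos: [0.5569, -0.1721, 0.175]
tcp_rot: [0.866, -0.017, 0.499, 0.026]
force: [0.8, 0.1, 1.0]
gripper_width: 0.423
raised 0.07164251466601608 n 0.0006931006472348268 lat 0.00042180210901027876 [0.79230209 0.14085338 0.98173593]
```

View pics/c7.png

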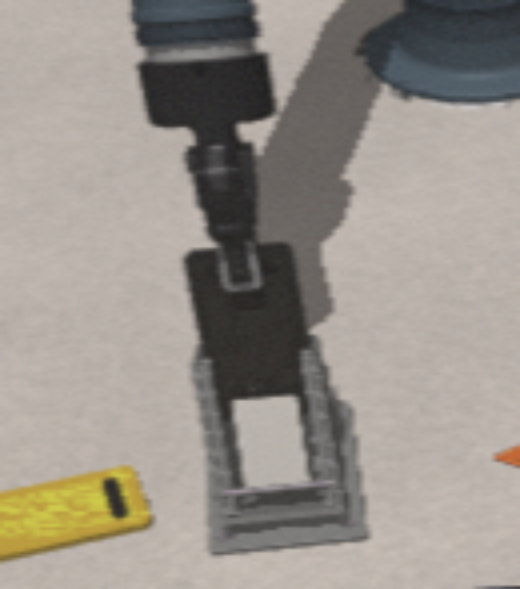

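```bash
python3 -m inch '[[[0,0,0],[-0.004,-0.0002,0.007],0.036],[[0,0,0],[-0.008,-0.0004,0.014],0.036],[[0,0,0],[-0.01,-0.0006,0.0175],0.036],[[0,0,0],[-0.012,-0.0006,0.021],0.036],[[0,0,0],[-0.012,-0.0006,0.021],0.036]]'
python3 - <<'E'
from kin2 import *
from look import snap
np.set_printoptions(precision=3,suppress=True)
s,p,Rc=cur(); q=s['joints']
C=E0+up()*(.0724-.07)
a=np.radians(40)
x=Rz(YAW).apply([-np.sin(a),0,-np.cos(a)]); Rt=toolR(x,lat())
G=C+.010*up()+x*.0187
for nm,T in [('grasp',G),('z+.05',G+[0,0,.05]),('z+.1',G+[0,0,.1]),('back.04',G-.04*x),('n+.05',G+.05*nrm()),('n+.04,z+.1',G+.04*nrm()+[0,0,.1])]:
    b=IK(T,Rt,q); print(nm,T,b[2:4],b[4])
togo(G+.04*nrm()+[0,0,.1],Rt)
E
```

```text
time_s: 8.4
ee_pos: [0.5074, -0.1723, 0.2555]
tcp_rot: [0.864, -0.015, 0.502, 0.029]
force: [0.7, 0.3, 1.0]
gripper_width: 0.424
grasp [ 0.56  -0.17   0.135] (np.float64(6.853467568115223e-05), np.float64(1.727764658754227e-05)) [ 0.342  0.82  -0.314  1.309  0.298  1.75   1.619]
z+.05 [ 0.56  -0.17   0.185] (np.float64(7.115060750826893e-05), np.float64(1.7220219070765253e-05)) [ 0.352  0.771 -0.333  1.286  0.295  1.823  1.627]
z+.1 [ 0.56  -0.17   0.235] (np.float64(7.292221561666991e-05), np.float64(1.7849027633059098e-05)) [ 0.361  0.727 -0.351  1.254  0.292  1.899  1.636]
back.04 [ 0.585 -0.169  0.166] (np.float64(7.800670350239617e-05), np.float64(1.870588739358922e-05)) [ 0.32   0.833 -0.307  1.214  0.292  1.828  1.631]
n+.05 [ 0.603 -0.167  0.16 ] (np.float64(8.472167931542298e-05), np.float64(1.971607761351061e-05)) [ 0.299  0.869 -0.291  1.157  0.289  1.845  1.637]
n+.04,z+.1 [ 0.594 -0.168  0.255] (np.float64(0.00012730322787092913), np.float64(3.214769195917511e-05)) [ 0.263  0.763 -0.222  1.128  0.241  1.96   1.69 ]
shift [ 0.087  0.004 -0.001] turn [0.085 0.95  1.645] deg 108.9 joints [ 0.827 -0.084 -0.422  2.174 -0.457  0.621  0.78 ] t 8.4
```

Run:
```python
from kin2 import *
np.set_printoptions(precision=3,suppress=True)
s,p,Rc=cur(); q=s['joints']
for a in (0,10,20):
    x=Rz(YAW).apply([-np.sin(np.radians(a)),0,-np.cos(np.radians(a))]); Rt=toolR(x,lat()); T=np.array([.60,-.168,.30])
    b=IK(T,Rt,q); print(a,b[2:4],b[4]); togo(T,Rt)
```

```text
0 (np.float64(3.7735047079799136e-05), np.float64(1.1860933789299685e-05)) [ 0.6    0.326 -0.495  1.565  0.159  1.291  1.717]
shift [0.093 0.004 0.044] turn [-0.434  0.378  1.53 ] deg 93.7 joints [ 0.827 -0.084 -0.422  2.174 -0.457  0.621  0.78 ] t 8.4
10 (np.float64(4.9489995640927444e-05), np.float64(1.4260691903833627e-05)) [ 0.513  0.432 -0.453  1.433  0.21   1.494  1.679]
shift [0.093 0.004 0.044] turn [-0.31   0.522  1.572] deg 96.5 joints [ 0.827 -0.084 -0.422  2.174 -0.457  0.621  0.78 ] t 8.4
20 (np.float64(6.357604250388914e-05), np.float64(1.6458472009200074e-05)) [ 0.434  0.539 -0.409  1.303  0.243  1.689  1.662]
shift [0.093 0.004 0.044] turn [-0.182  0.665  1.605] deg 100.1 joints [ 0.827 -0.084 -0.422  2.174 -0.457  0.621  0.78 ] t 8.4
```

```bash
for i in 1 2 3; do python3 -m inch '[[[-0.021,0.035,0.105],[0.006,0.0003,0.003],0.085],[[-0.021,0.035,0.105],[0.006,0.0003,0.003],0.085],[[-0.021,0.035,0.105],[0.006,0.0003,0.003],0.085],[[-0.021,0.035,0.105],[0.006,0.0003,0.003],0.085],[[-0.021,0.035,0.105],[0.006,0.0003,0.003],0.085]]'; done
python3 -m inch '[[[0,0,0],[0,0,0],0.085],[[0,0,0],[0,0,0],0.085],[[0,0,0],[0,0,0],0.085],[[0,0,0],[0,0,0],0.085],[[0,0,0],[0,0,0],0.085]]'
cat > gb.py <<'E'
from kin2 import *
np.set_printoptions(precision=3,suppress=True)
def RB(a):
    x=Rz(YAW).apply([-np.sin(np.radians(a)),0,-np.cos(np.radians(a))]); return x,toolR(x,lat())
C=E0+up()*(.0720-.07)
def TB(a,off=.010,extra=0): x,Rt=RB(a); return C+off*up()+x*.0187+extra,Rt
E
python3 - <<'E'
from gb import *
from look import snap
s,p,Rc=cur(); q=s['joints']
T,Rt=TB(20,extra=.06*nrm()+[0,0,.03]); b=IK(T,Rt,q); print(T,b[2:4],b[4]); togo(T,Rt)
T,Rt=TB(40); b=IK(T,Rt,q); print(T,b[2:4],b[4]); togo(T,Rt)
snap('wrist','w4')
Eu=E0+.072*up(); print(proj(load('w4'),[Eu+.033*lat(),Eu-.033*lat(),Eu-.07*up()+.033*lat()+.004*nrm(),Eu-.07*up()-.033*lat()+.004*nrm()]))
E
```

```text
time_s: 8.9
ee_pos: [0.5339, -0.1731, 0.2775]
tcp_rot: [0.776, -0.196, 0.553, 0.23]
force: [-0.0, 0.1, -0.4]
gripper_width: 1.001
time_s: 9.4
ee_pos: [0.5637, -0.1748, 0.2965]
tcp_rot: [0.622, -0.358, 0.559, 0.414]
force: [-0.0, -0.1, -0.3]
gripper_width: 0.993
time_s: 9.9
ee_pos: [0.5941, -0.1763, 0.315]
tcp_rot: [0.416, -0.49, 0.518, 0.565]
force: [0.6, -0.5, 0.1]
gripper_width: 0.995
time_s: 10.4
ee_pos: [0.5933, -0.1761, 0.3157]
tcp_rot: [0.419, -0.488, 0.518, 0.564]
force: [-0.3, 0.1, -1.1]
gripper_width: 0.993
[ 0.617 -0.167  0.191] (np.float64(8.366169639585464e-06), np.float64(2.0580993190497293e-06)) [ 0.462  0.662 -0.465  1.361  0.313  1.538  1.601]
shift [ 0.024  0.01  -0.124] turn [-0.001  0.173 -0.055] deg 10.4 joints [ 0.574  0.42  -0.527  1.428  0.253  1.522  1.719] t 10.4
[ 0.56  -0.17   0.135] (np.float64(1.611416217101285e-05), np.float64(4.4369080458322735e-06)) [ 0.392  0.835 -0.398  1.304  0.343  1.765  1.583]
shift [-0.034  0.006 -0.181] turn [-0.033  0.521 -0.057] deg 30.1 joints [ 0.574  0.42  -0.527  1.428  0.253  1.522  1.719] t 10.4
[[333.968 168.449]
 [249.644 163.815]
 [321.562 210.321]
 [253.277 206.483]]
```

View pics/w4.png

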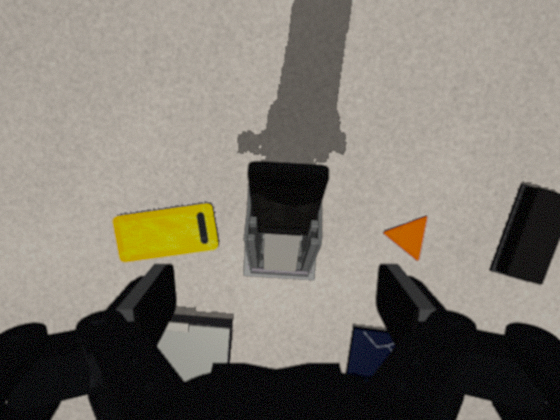

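```bash
cat > meas.py <<'E'
from gb import *
import sys
w=load(sys.argv[1]); im=w['im']; g=im.max(2).astype(float)
a=cv2.convertScaleAbs(cv2.resize(im[150:290,210:360],None,fx=4,fy=4,interpolation=cv2.INTER_CUBIC),alpha=1.8); cv2.imwrite('pics/c_'+sys.argv[1]+'.png',a)
n0=nrm(); P0=C+.004*n0
for v in range(168,230,6):
    row=g[v]; d=np.where(row[230:350]<np.median(row[270:300])+35)[0]+230
    # subpixel edges
    l,r=d.min(),d.max()
    rr_=rays(w,[(l-.5,v),(r+.5,v)]); t=((P0-w['origin'])@n0)/(rr_@n0); Q=w['origin']+rr_*t[:,None]
    print(v,l,r,'lat rel C',((Q-C)@lat()*1000).round(1),'up rel C',((Q-C)@up()*1000).round(1), 'mid',((Q-C)@lat()).mean().round(4))
E
python3 meas.py w4
```

```text
168 249 327 lat rel C [-33.5  26.9] up rel C [70.2 76.5] mid -0.0033
174 248 327 lat rel C [-34.9  28.3] up rel C [61.  67.8] mid -0.0033
180 249 327 lat rel C [-34.6  29.7] up rel C [51.3 58.5] mid -0.0025
186 250 325 lat rel C [-34.4  29.6] up rel C [41.  48.4] mid -0.0024
192 250 323 lat rel C [-35.   29.5] up rel C [29.9 37.6] mid -0.0028
198 251 321 lat rel C [-34.7  29.3] up rel C [18.1 26. ] mid -0.0027
204 251 319 lat rel C [-35.4  29.2] up rel C [ 5.2 13.6] mid -0.0031
210 251 318 lat rel C [-36.1  30. ] up rel C [-8.6  0.3] mid -0.0031
216 253 317 lat rel C [-34.9  30.9] up rel C [-23.3 -14. ] mid -0.002
222 257 310 lat rel C [-31.3  25.6] up rel C [-38.8 -30.4] mid -0.0028
228 249 309 lat rel C [-41.   26.4] up rel C [-57.8 -47.4] mid -0.0073
```

View pics/c_w4.png

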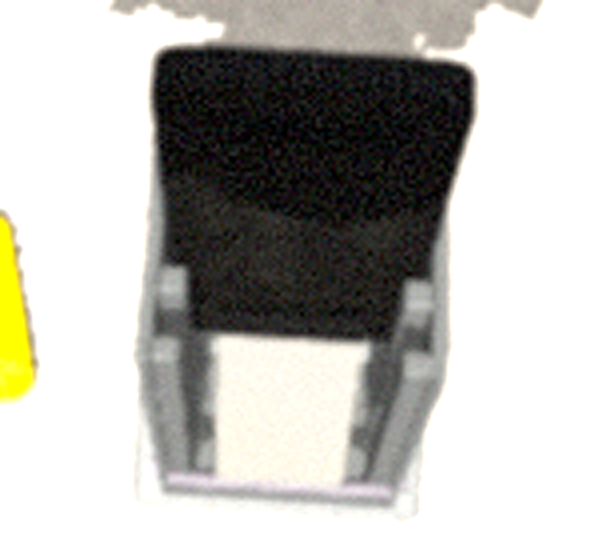

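Run:
```python
from gb import *
from rig import viewer
s,p,Rc=cur(); c=viewer.get_calibration('wrist'); 
print('cam in tool',Rc.inv().apply(c['origin']-p)*1000); print('cam axes in tool',(Rc.inv().as_matrix()@rot(c)))
w=load('w4'); im=w['im'].max(2)
for v in (270,280,290): print(v,''.join(f'{x:4d}' for x in im[v,160:190]),'|',''.join(f'{x:4d}' for x in im[v,366:396]))
```

```text
cam in tool [-142.53    67.22    -0.051]
cam axes in tool [[ 0.001 -0.269  0.963]
 [ 0.001 -0.963 -0.269]
 [ 1.     0.001 -0.   ]]
270   52  34  25  15  13   3   9   3  21   4  12   5  23  61 132 172 187 185 181 173 175 175 177 179 177 184 183 184 178 174 |  180 177 176 179 180 177 175 177 182 180 173 146  96  40   2   7   0  11   4  11   5   5   4  17  36  51  49  50  51  55
280   21  12   0  19  16   3  15   8  17   0   5   9  13  21  79 138 174 181 178 176 180 180 181 180 179 182 182 181 178 180 |  179 182 175 174 182 179 180 180 180 177 148  99  39  11  16  13   4   0  16   0  19   1  21   6   6  15  11  12  22  10
290   14   2   8   7  14  17  11   2  10   1  15   4  12   8  19  98 157 179 180 177 182 177 175 178 178 183 183 182 177 177 |  182 186 182 183 183 181 182 178 178 157 110  49  13   7   0   8  11   7   6   9   4  12  22   5  12   4  13   0  10   7
```

```bash
sed -i 's/E0=np.array(\[.5777,-.169,.1385\])/E0=np.array([.5777,-.1717,.1385])/' geo.py
python3 - <<'E'
from gb import *
T,Rt=TB(30,extra=.05*nrm()+np.array([0,0,.03])); togo(T,Rt)
E
```

```text
shift [ 0.012  0.006 -0.128] turn [-0.017  0.347 -0.056] deg 20.2 joints [ 0.574  0.42  -0.527  1.428  0.253  1.522  1.719] t 10.45
```

```bash
for i in 1 2; do python3 -m inch '[[[-0.002,0.035,-0.006],[0.0012,0.0006,-0.0125],0.085],[[-0.002,0.035,-0.006],[0.0012,0.0006,-0.0125],0.085],[[-0.002,0.035,-0.006],[0.0012,0.0006,-0.0125],0.085],[[-0.002,0.035,-0.006],[0.0012,0.0006,-0.0125],0.085],[[-0.002,0.035,-0.006],[0.0012,0.0006,-0.0125],0.085]]'; done
python3 -m inch '[[[0,0,0],[0,0,0],0.085],[[0,0,0],[0,0,0],0.085],[[0,0,0],[0,0,0],0.085],[[0,0,0],[0,0,0],0.085],[[0,0,0],[0,0,0],0.085]]'
python3 - <<'E'
from gb import *
from look import snap
T,Rt=TB(30,extra=.05*nrm()+np.array([0,0,.03])); togo(T,Rt)
T,Rt=TB(40); togo(T,Rt)
snap('wrist','w5')
E
```

```text
time_s: 10.95
ee_pos: [0.5989, -0.1762, 0.2541]
tcp_rot: [0.378, -0.43, 0.567, 0.593]
force: [-0.7, 0.3, 0.4]
gripper_width: 0.996
time_s: 11.45
ee_pos: [0.6046, -0.1736, 0.1853]
tcp_rot: [0.33, -0.365, 0.61, 0.621]
force: [-0.3, -0.2, 0.5]
gripper_width: 0.999
time_s: 11.95
ee_pos: [0.6036, -0.1735, 0.1826]
tcp_rot: [0.329, -0.363, 0.611, 0.622]
force: [1.1, 0.1, 1.1]
gripper_width: 0.991
shift [0.002 0.004 0.005] turn [ 0.011 -0.024  0.013] deg 1.7 joints [ 0.418  0.769 -0.439  1.252  0.342  1.737  1.584] t 11.95
shift [-0.044  0.001 -0.048] turn [0.001 0.15  0.013] deg 8.6 joints [ 0.418  0.769 -0.439  1.252  0.342  1.737  1.584] t 11.95
```

View pics/w5.png

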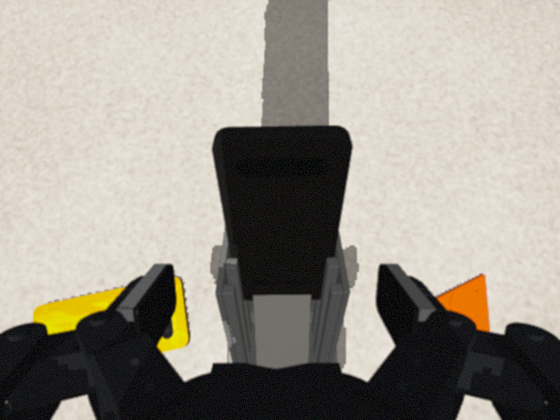

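```bash
python3 -m inch '[[[0.001,0.02,0.005],[0.002,0.0015,0.0],0.085],[[0,0.02,0.004],[0,0.001,0],0.085],[[0,0.02,0.002],[0,0.001,0],0.085],[[0,0.02,0.002],[-0.005,0,-0.005],0.085],[[0,0.02,0],[-0.005,0,-0.005],0.085]]'
python3 - <<'E'
from gb import *
T,Rt=TB(40); togo(T,Rt)
s,p,Rc=cur(); print('lateral of tool plane vs C', (p-C)@lat(), Rc.as_matrix()[:,2],lat())
E
```

```text
time_s: 12.5
ee_pos: [0.5969, -0.1698, 0.1752]
tcp_rot: [0.293, -0.335, 0.624, 0.642]
force: [-0.9, -0.6, -0.5]
gripper_width: 0.998
shift [-0.037 -0.003 -0.041] turn [ 0.001  0.049 -0.001] deg 2.8 joints [ 0.389  0.826 -0.425  1.206  0.352  1.826  1.591] t 12.5
lateral of tool plane vs C 0.0006887536902830465 [-0.064  0.998 -0.004] [-0.063  0.998  0.   ]
```

```bash
python3 -m inch '[[[0,0.012,0],[-0.007,-0.0006,-0.008],0.085],[[0,0.012,0],[-0.007,-0.0006,-0.008],0.085],[[0,0.012,0],[-0.008,-0.0006,-0.009],0.085],[[0,0.012,0],[-0.007,-0.0006,-0.008],0.085],[[0,0,0],[-0.005,-0.0005,-0.005],0.085]]'
python3 -m inch '[[[0,0,0],[0,0,0],0.085],[[0,0,0],[0,0,0],0.085],[[0,0,0],[0,0,0],0.085],[[0,0,0],[0,0,0],0.085],[[0,0,0],[0,0,0],0.085]]'
python3 - <<'E'
from gb import *
from look import snap
T,Rt=TB(40); togo(T,Rt)
s,p,Rc=cur(); print('lateral of tool plane vs C', (p-C)@lat(), Rc.as_matrix()[:,2],lat(),s['force'])
snap('wrist','w6'); snap('scene','s3')
t=cv2.imread('pics/s3.png'); cv2.imwrite('pics/c8.png',cv2.resize(t[80:270,130:260],None,fx=4,fy=3.1))
E
```

```text
time_s: 13.0
ee_pos: [0.558, -0.1729, 0.1314]
tcp_rot: [0.275, -0.316, 0.632, 0.652]
force: [-0.0, -0.8, -0.2]
gripper_width: 0.991
time_s: 13.5
ee_pos: [0.5575, -0.1735, 0.1317]
tcp_rot: [0.275, -0.316, 0.632, 0.651]
force: [-0.7, 0.3, 0.4]
gripper_width: 0.998
shift [0.002 0.001 0.003] turn [ 0.    -0.009 -0.001] deg 0.5 joints [ 0.409  0.839 -0.417  1.309  0.358  1.773  1.58 ] t 13.5
lateral of tool plane vs C -0.0004810043185235466 [-0.064  0.998  0.   ] [-0.063  0.998  0.   ] [-0.702  0.294  0.396]
```

View pics/w6.png

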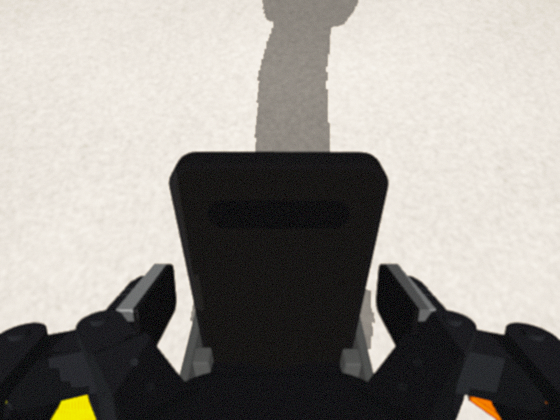

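View pics/c8.png

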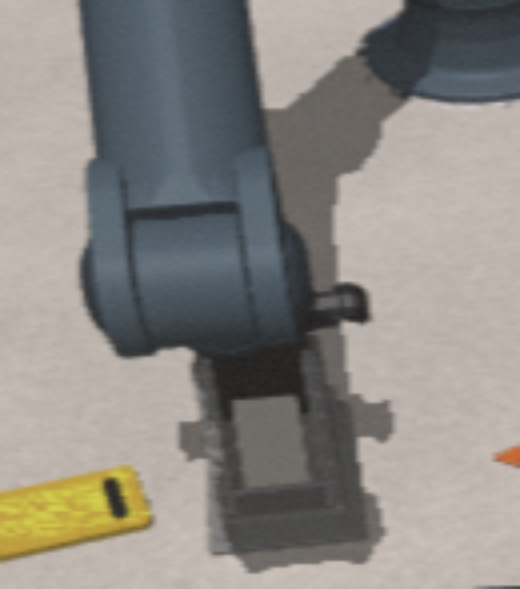

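```bash
python3 -m inch '[[[0,-0.005,0],[-0.0015,0.0006,-0.0003],0.085],[[0,-0.004,0],[-0.0015,0.0006,-0.0003],0.080],[[0,0,0],[0,0,0],0.075],[[0,0,0],[0,0,0],0.072],[[0,0,0],[0,0,0],0.070]]' 30
python3 - <<'E'
from gb import *
from look import snap
T,Rt=TB(40); togo(T,Rt)
s,p,Rc=cur(); print('lateral of tool plane vs C', (p-C)@lat(), s['gripper_width'],s['force'])
snap('wrist','w7')
E
```

```text
time_s: 14.1
ee_pos: [0.5545, -0.172, 0.1315]
tcp_rot: [0.278, -0.32, 0.631, 0.65]
force: [0.9, 0.6, 0.2]
gripper_width: 0.819
shift [ 0.005 -0.001  0.003] turn [ 0.     0.001 -0.001] deg 0.1 joints [ 0.414  0.827 -0.42   1.327  0.356  1.757  1.577] t 14.1
lateral of tool plane vs C 0.0012053000910063588 0.8193665490216092 [0.854 0.574 0.172]
```

View pics/w7.png

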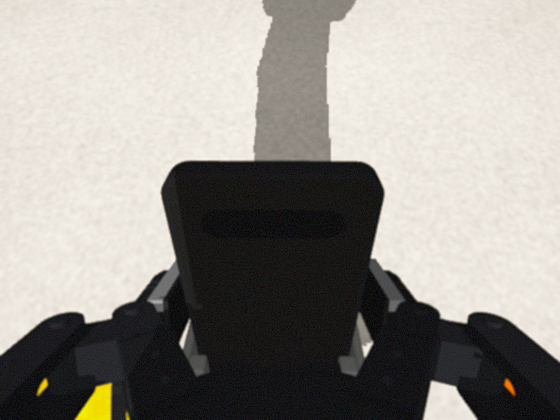

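```bash
python3 -m inch '[[[0,0,0],[0,-0.0005,0],0.068],[[0,0,0],[0,0,0],0.066],[[0,0,0],[0,0,0],0.064],[[0,0,0],[0,0,0],0.060],[[0,0,0],[0,0,0],0.060]]' 30
python3 - <<'E'
from gb import *
from look import snap
T,Rt=TB(40); togo(T,Rt)
s,p,Rc=cur(); print('lateral of tool plane vs C', (p-C)@lat(), s['gripper_width']*85.4,s['force'],s['ft_torque'])
x=Rc.as_matrix()[:,0]
q=s['joints']; g=p-.0187*x
print('grasp pt rel C: up',(g-C)@up(),'n',(g-C)@nrm(), 'angle tool x vs -n',np.degrees(np.arccos(-x@nrm())))
snap('wrist','w8')
for d in (.03,.07,.1): 
    b=IK(p+d*up(),Rc,q); print(d,b[2:4],b[4])
E
```

```text
time_s: 14.65
ee_pos: [0.5547, -0.1728, 0.1317]
tcp_rot: [0.279, -0.32, 0.631, 0.65]
force: [-0.2, 0.1, 0.2]
gripper_width: 0.765
shift [ 0.005 -0.     0.003] turn [ 0.001  0.002 -0.001] deg 0.1 joints [ 0.414  0.827 -0.419  1.326  0.357  1.758  1.578] t 14.65
lateral of tool plane vs C 0.0003272520443972421 65.3065328998671 [-0.225  0.07   0.195] [ 0.    -0.608  0.04 ]
grasp pt rel C: up 0.010004937244692562 n -0.005749287851295099 angle tool x vs -n 20.082260619999914
0.03 (np.float64(1.779083891004234e-06), np.float64(2.509647161319388e-07)) [ 0.427  0.781 -0.426  1.356  0.347  1.773  1.582]
0.07 (np.float64(4.318700097127471e-06), np.float64(5.987135720138499e-07)) [ 0.447  0.711 -0.435  1.398  0.332  1.797  1.595]
0.1 (np.float64(6.079950158020554e-06), np.float64(8.224013572420093e-07)) [ 0.463  0.66  -0.441  1.425  0.321  1.818  1.606]
```

View pics/w8.png

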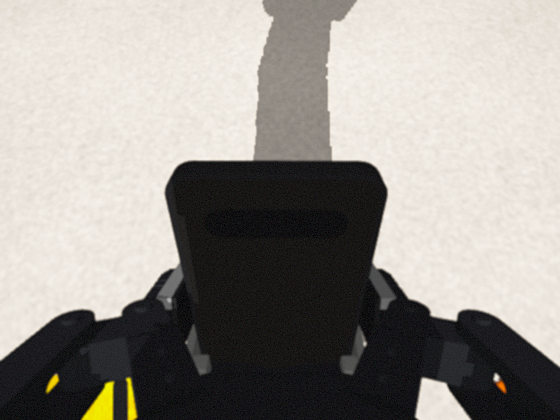

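```bash
python3 -m inch '[[[0,0,0],[-0.002,-0.0001,0.0035],0.060],[[0,0,0],[-0.0035,-0.0002,0.006],0.060],[[0,0,0],[-0.0035,-0.0002,0.006],0.060],[[0,0,0],[-0.0035,-0.0002,0.006],0.060],[[0,0,0],[-0.0035,-0.0002,0.006],0.060]]'
python3 - <<'E'
from gb import *
s,p,Rc=cur(); d=p-np.array([.5547,-.1728,.1317]); print('raised',d@up(),'n',d@nrm(),'lat',d@lat(),s['gripper_width']*85.4,s['force'],s['ft_torque'])
from look import snap; snap('wrist','w9')
E
```

```text
time_s: 15.2
ee_pos: [0.5393, -0.1729, 0.1575]
tcp_rot: [0.28, -0.321, 0.63, 0.649]
force: [0.1, -0.6, -1.1]
gripper_width: 0.767
raised 0.030081678640095377 n -0.0004382403316226958 lat 0.000847751778057461 65.48622555522695 [ 0.093 -0.638 -1.076] [ 0.059 -0.881  0.024]
```

View pics/w9.png

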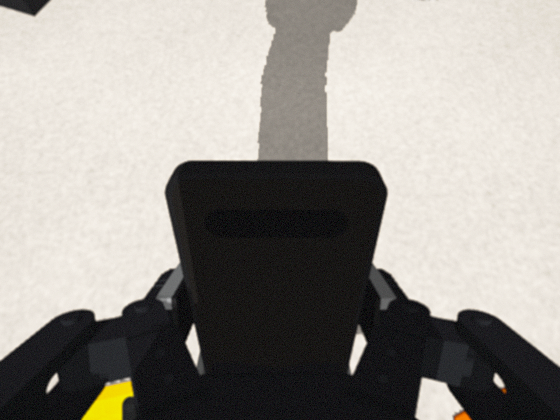

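Panel moves with the gripper (its top edge stays at v≈161). Continue out of the slot.

```bash
for i in 1 2; do python3 -m inch '[[[0,0,0],[-0.0035,-0.0003,0.006],0.060],[[0,0,0],[-0.0035,-0.0003,0.006],0.060],[[0,0,0],[-0.0035,-0.0003,0.006],0.060],[[0,0,0],[-0.0035,-0.0003,0.006],0.060],[[0,0,0],[-0.0035,-0.0003,0.006],0.060]]'; done
python3 - <<'E'
from gb import *
s,p,Rc=cur(); d=p-np.array([.5547,-.1728,.1317]); print('raised',d@up(),'n',d@nrm(),'lat',d@lat(),s['gripper_width']*85.4,s['force'],s['ft_torque'])
from look import snap; snap('wrist','w10'); snap('scene','s4')
E
```

```text
time_s: 15.75
ee_pos: [0.5182, -0.1749, 0.1936]
tcp_rot: [0.279, -0.32, 0.631, 0.65]
force: [-0.1, -0.4, -1.5]
gripper_width: 0.763
time_s: 16.25
ee_pos: [0.4987, -0.1766, 0.2265]
tcp_rot: [0.279, -0.319, 0.631, 0.65]
force: [0.9, -0.3, -0.6]
gripper_width: 0.764
raised 0.11013450488857865 n -0.0012190111495243294 lat -0.0002689199389673795 65.24775469891657 [ 0.891 -0.265 -0.556] [ 0.019 -0.785  0.021]
```

View pics/w10.png

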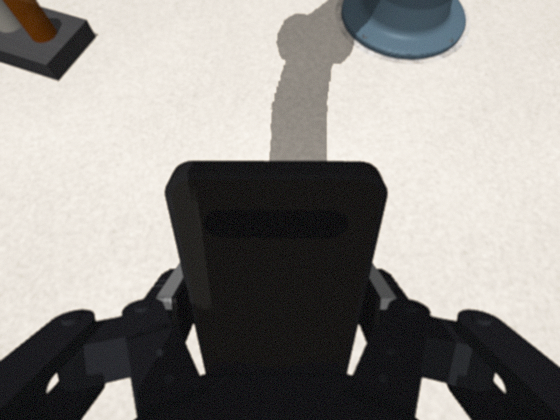

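View pics/s4.png

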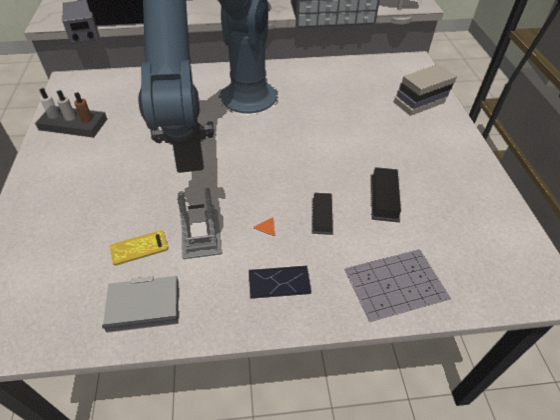

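```bash
cat > pl.py <<'E'
from gb import *
import pickle,os
if not os.path.exists('rel.pkl'):
    s,p,Rc=cur(); Rp=R.from_matrix(np.c_[-up(),np.cross(nrm(),-up()),nrm()])
    Cn=C+(p-np.array([.5547,-.1728,.1317]))
    pickle.dump((Rc.inv()*Rp,Rc.inv().apply(Cn-p)),open('rel.pkl','wb'))
RR,PP=pickle.load(open('rel.pkl','rb'))
REST=np.array([.5864,.161,.032]); YR=np.radians(-9.5)
def place(h):
    Rt=Rz(YR)*RR.inv(); c=REST+[0,0,.004+h]; return c-Rt.apply(PP),Rt
E
python3 - <<'E'
from pl import *
print(RR.as_matrix(),PP)
s,p,Rc=cur(); q=s['joints']
for h in (.12,.04,0):
    T,Rt=place(h); b=IK(T,Rt,q,n=20); print(h,T,b[1:4],b[4]); togo(T,Rt)
E
```

```text
[[ 0.345 -0.001 -0.939]
 [-0.939  0.    -0.345]
 [ 0.001  1.    -0.001]] [-0.021 -0.011 -0.   ]
0.12 [0.583 0.162 0.133] (np.float64(1.8512078729274564), np.float64(6.583678558019878e-05), np.float64(2.6729908419008268e-05)) [ 0.035  0.315 -0.549  2.018  0.632  0.656  0.466]
shift [ 0.084  0.339 -0.095] turn [-0.054 -1.048 -0.207] deg 61.3 joints [ 0.474  0.635 -0.445  1.44   0.318  1.826  1.614] t 16.35
0.04 [0.583 0.162 0.053] (np.float64(2.1111947415643724), np.float64(9.360031506367845e-05), np.float64(3.940656897967038e-05)) [-0.09   0.434 -0.414  2.06   0.807  0.523  0.281]
shift [ 0.084  0.339 -0.174] turn [-0.054 -1.048 -0.207] deg 61.3 joints [ 0.474  0.635 -0.445  1.44   0.318  1.826  1.614] t 16.35
0 [0.583 0.162 0.013] (np.float64(2.2646302296579472), np.float64(0.00011550611439066915), np.float64(4.94307472680024e-05)) [-0.164  0.498 -0.329  2.07   0.902  0.454  0.176]
shift [ 0.084  0.339 -0.214] turn [-0.054 -1.048 -0.207] deg 61.3 joints [ 0.474  0.635 -0.445  1.44   0.318  1.826  1.614] t 16.35
```

```bash
for i in 1 2; do python3 -m inch '[[[-0.003,-0.052,-0.01],[0.004,0.017,0.001],0.060],[[-0.003,-0.052,-0.01],[0.004,0.017,0.001],0.060],[[-0.003,-0.052,-0.01],[0.004,0.017,0.001],0.060],[[-0.003,-0.052,-0.01],[0.004,0.017,0.001],0.060],[[-0.003,-0.052,-0.01],[0.004,0.017,0.001],0.060]]'; done
python3 - <<'E'
from pl import *
s,p,Rc=cur(); print(s['force'],s['ft_torque'],s['gripper_width']*85.4)
T,Rt=place(.12); b=IK(T,Rt,s['joints'],n=10); print(b[1:4],b[4]); togo(T,Rt)
E
```

```text
time_s: 16.85
ee_pos: [0.5191, -0.0929, 0.2294]
tcp_rot: [0.377, -0.387, 0.603, 0.587]
force: [-0.4, -0.1, -0.6]
gripper_width: 0.763
time_s: 17.35
ee_pos: [0.5391, -0.0043, 0.2342]
tcp_rot: [0.466, -0.449, 0.561, 0.516]
force: [-0.3, -0.1, -1.1]
gripper_width: 0.768
[-0.291 -0.121 -1.072] [ 0.065 -0.208 -0.018] 65.61298972329334
(np.float64(1.234825576807404), np.float64(5.1234710939774835e-05), np.float64(2.0303675050275436e-05)) [ 0.012  0.311 -0.522  2.02   0.619  0.651  0.475]
shift [ 0.044  0.166 -0.102] turn [-0.026 -0.513 -0.095] deg 30.0 joints [ 0.397  0.331 -0.57   1.721  0.179  1.311  1.285] t 17.35
```

```bash
for i in 1 2; do python3 -m inch '[[[-0.003,-0.051,-0.0095],[0.0044,0.0165,-0.01],0.060],[[-0.003,-0.051,-0.0095],[0.0044,0.0165,-0.01],0.060],[[-0.003,-0.051,-0.0095],[0.0044,0.0165,-0.01],0.060],[[-0.003,-0.051,-0.0095],[0.0044,0.0165,-0.01],0.060],[[-0.003,-0.051,-0.0095],[0.0044,0.0165,-0.01],0.060]]'; done
python3 -m inch '[[[0,0,0],[0,0,0],0.060],[[0,0,0],[0,0,0],0.060],[[0,0,0],[0,0,0],0.060],[[0,0,0],[0,0,0],0.060],[[0,0,0],[0,0,0],0.060]]'
python3 - <<'E'
from pl import *
from look import snap
s,p,Rc=cur(); print(s['force'],s['ft_torque'],s['gripper_width']*85.4)
T,Rt=place(.12); b=IK(T,Rt,s['joints'],n=10); print(b[1:4],b[4]); togo(T,Rt)
print('panel axes',(Rc*RR).as_matrix().round(4), 'centre',p+Rc.apply(PP))
for n in ('wrist','scene','top'): snap(n,n+'5')
E
```

```text
time_s: 17.85
ee_pos: [0.5619, 0.082, 0.185]
tcp_rot: [0.546, -0.504, 0.509, 0.435]
force: [0.4, -0.4, -0.5]
gripper_width: 0.765
time_s: 18.35
ee_pos: [0.5827, 0.1673, 0.133]
tcp_rot: [0.614, -0.548, 0.449, 0.348]
force: [0.1, 0.5, -0.7]
gripper_width: 0.768
time_s: 18.85
ee_pos: [0.5808, 0.1668, 0.1322]
tcp_rot: [0.612, -0.548, 0.451, 0.349]
force: [0.6, -0.1, -0.2]
gripper_width: 0.766
[ 0.605 -0.082 -0.18 ] [ 0.003  0.34  -0.005] 65.4583377563298
(np.float64(0.04352096102668714), np.float64(1.854470142080109e-06), np.float64(8.17152163080216e-07)) [ 0.015  0.311 -0.526  2.019  0.621  0.652  0.474]
shift [ 0.002 -0.005  0.   ] turn [0.008 0.011 0.003] deg 0.8 joints [-0.002  0.308 -0.519  2.024  0.644  0.652  0.443] t 18.85
panel axes [[ 0.986  0.168 -0.011]
 [-0.168  0.986  0.008]
 [ 0.012 -0.006  1.   ]] centre [0.584 0.166 0.156]
```

View pics/wrist5.png

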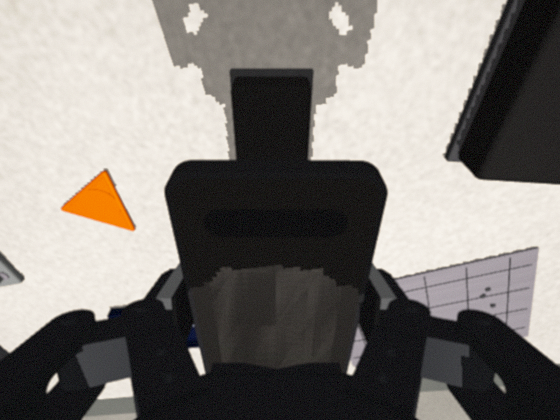

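View pics/scene5.png

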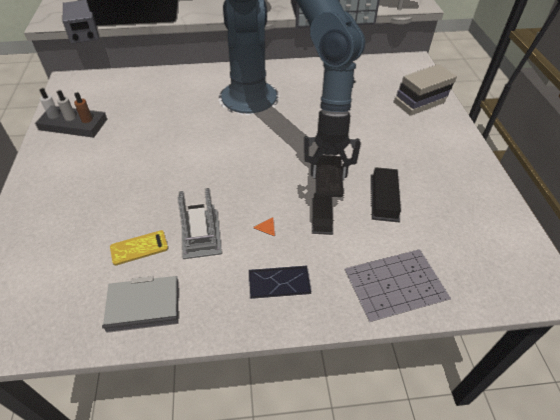

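View pics/top5.png

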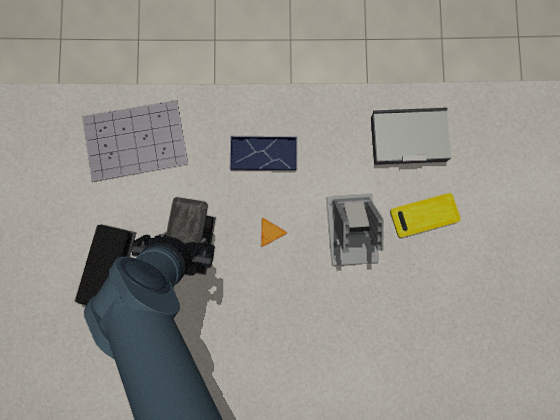

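Run:
```python
from pl import *
w=load('top5'); im=w['im']; cv2.imwrite('pics/c9.png',cv2.convertScaleAbs(cv2.resize(im[185:290,130:230],None,fx=6,fy=5.6,interpolation=cv2.INTER_CUBIC),alpha=1.6))
s,p,Rc=cur(); Rp=Rc*RR; c=p+Rc.apply(PP)
K=[c+Rp.apply(v) for v in ([.07,.033,.004],[.07,-.033,.004],[.07,0,.004],[0.02,.033,.004],[0.02,-.033,.004])]
print('pred',proj(w,K))
g=im.max(2)
for u in (178,184,190,196,202): print(u,g[190:210,u])
for v in (210,216,222,228): print(v,g[v,160:178],g[v,196:214])
```

```text
pred [[172.269 196.019]
 [207.229 201.517]
 [189.756 198.77 ]
 [167.246 222.243]
 [202.474 227.78 ]]
178 [175 177 176 173 174 175 163 102  70  68  66  79  98  87  71  72  73  58
  55  57]
184 [173 175 178 174 171 172 178 152  71  55  59  58  64  78  85  78  87  78
  88  79]
190 [171 172 171 173 174 175 177 180 157  76  57  58  60  72  83  85  86  92
  95  91]
196 [171 174 175 172 170 172 173 178 181 162  72  54  59  64  62  78  88  82
  79  76]
202 [175 175 173 174 173 173 171 171 172 175 157  94  69  67  70  68  77  74
  73  68]
210 [175 172 173 175 173 173 176 170 170 178 146  75  48  56  54  55  52  55] [ 63  73  83  81  70  56  59  56  62  55  28 137 173 176 172 169 172 168]
216 [168 171 176 170 172 172 177 176 180 113  55  54  57  60  61  56  60  66] [ 59  82  84  85  73  61  58  54  67  43   7  20  24  42  46 106 118 141]
222 [168 171 167 174 171 171 173 176 101  57  48  55  53  67  73  65  87  80] [81 82 69 59 62 58 55 63 48 25 30 35 29 33 33 17 20 35]
228 [172 170 170 168 169 172 182 105  57  53  53  56  69  85  74  64  68  68] [76 84 72 63 57 55 62 41 17 22 22 17 22  3 17  4 39 49]
```

View pics/c9.png

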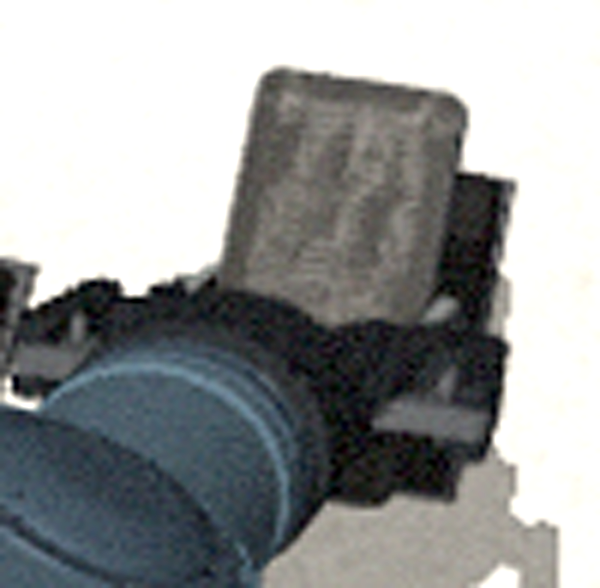

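```bash
python3 -m inch '[[[0.003,0.004,0.001],[0.0008,-0.0018,-0.008],0.060],[[0.003,0.004,0.001],[0.0008,-0.0015,-0.013],0.060],[[0.002,0.003,0.001],[0.0004,-0.0012,-0.014],0.060],[[0,0,0],[0,0,-0.014],0.060],[[0,0,0],[0,0,-0.012],0.060]]'
python3 -m inch '[[[0,0,0],[0,0,0],0.060],[[0,0,0],[0,0,0],0.060],[[0,0,0],[0,0,0],0.060],[[0,0,0],[0,0,0],0.060],[[0,0,0],[0,0,0],0.060]]'
python3 - <<'E'
from pl import *
s,p,Rc=cur(); print(s['force'],s['ft_torque'],s['gripper_width']*85.4)
T,Rt=place(.01); b=IK(T,Rt,s['joints'],n=10); print(b[1:4],b[4]); togo(T,Rt)
E
```

```text
time_s: 19.5
ee_pos: [0.584, 0.161, 0.0675]
tcp_rot: [0.612, -0.544, 0.452, 0.355]
force: [-0.3, -1.3, -0.1]
gripper_width: 0.766
time_s: 20.0
ee_pos: [0.5813, 0.1599, 0.063]
tcp_rot: [0.61, -0.543, 0.454, 0.356]
force: [0.6, -0.1, -0.4]
gripper_width: 0.763
[ 0.561 -0.132 -0.387] [ 0.109  0.399 -0.015] 65.19943295379643
(np.float64(0.23032362309552282), np.float64(1.2971354268458404e-05), np.float64(5.2167217648623e-06)) [-0.127  0.485 -0.372  2.067  0.893  0.478  0.193]
shift [ 0.002  0.002 -0.04 ] turn [ 0.001 -0.006  0.001] deg 0.4 joints [-0.051  0.417 -0.447  2.053  0.773  0.547  0.327] t 20.0
```

```bash
python3 -m inch '[[[0,-0.002,0],[0.0008,0.0007,-0.007],0.060],[[0,-0.002,0],[0.0008,0.0007,-0.009],0.060],[[0,-0.002,0],[0.0006,0.0006,-0.009],0.060],[[0,0,0],[0,0,-0.007],0.060],[[0,0,0],[0,0,-0.004],0.060]]'
python3 -m inch '[[[0,0,0],[0,0,0],0.060],[[0,0,0],[0,0,0],0.060],[[0,0,0],[0,0,0],0.060],[[0,0,0],[0,0,0],0.060],[[0,0,0],[0,0,0],0.060]]'
python3 - <<'E'
from pl import *
from look import snap
s,p,Rc=cur(); print(s['force'],s['ft_torque'],s['gripper_width']*85.4)
T,Rt=place(.0); togo(T,Rt)
print('panel axes z-row',(Rc*RR).as_matrix()[2], 'centre',p+Rc.apply(PP))
for n in ('wrist','scene','top'): snap(n,n+'6')
t=cv2.imread('pics/scene6.png'); cv2.imwrite('pics/c10.png',cv2.convertScaleAbs(cv2.resize(t[110:250,270:420],None,fx=5,fy=4.2,interpolation=cv2.INTER_CUBIC),alpha=1.8))
E
```

```text
time_s: 20.5
ee_pos: [0.5854, 0.1628, 0.0263]
tcp_rot: [0.613, -0.545, 0.451, 0.354]
force: [0.2, 0.3, -1.5]
gripper_width: 0.76
time_s: 21.0
ee_pos: [0.5851, 0.1629, 0.0257]
tcp_rot: [0.612, -0.545, 0.451, 0.354]
force: [-0.1, 0.3, -1.2]
gripper_width: 0.765
[-0.113  0.329 -1.193] [0.078 0.396 0.   ] 65.36248105333158
shift [-0.002 -0.001 -0.013] turn [-0.001  0.004  0.001] deg 0.2 joints [-0.115  0.482 -0.379  2.061  0.886  0.483  0.206] t 21.0
panel axes z-row [0.004 0.001 1.   ] centre [0.589 0.162 0.049]
```

View pics/wrist6.png

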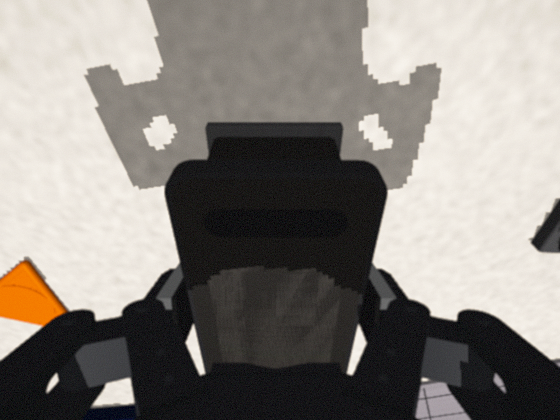

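View pics/c10.png

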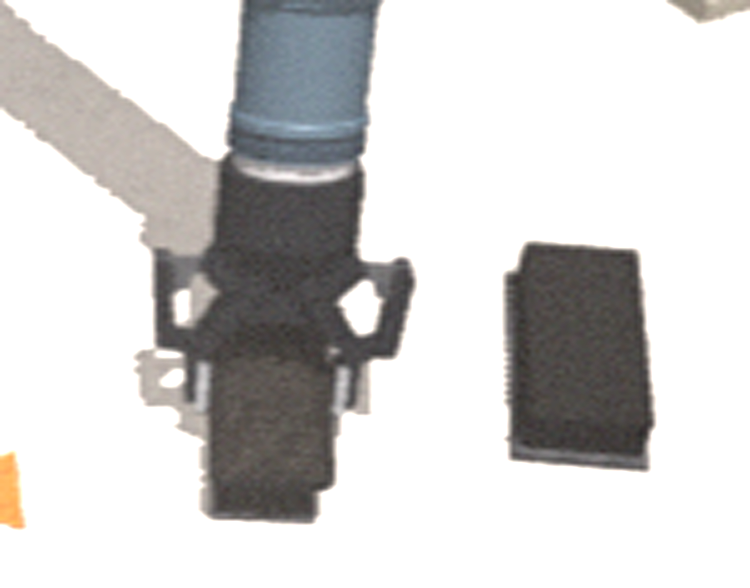

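Run:
```python
from pl import *
s,p,Rc=cur(); Rp=Rc*RR; c=p+Rc.apply(PP)
def box(c,Rp,l,w,z): return [c+Rp.apply([sx*l/2,sy*w/2,z]) for sx,sy in ((1,1),(1,-1),(-1,-1),(-1,1))]
for nm,fac,off in (('scene6',(5,4.2),(270,110)),('wrist6',(1,1),(0,0)),('top6',(6,5.6),(130,185))):
    w=load(nm); im=w['im']
    h,wd=im.shape[:2]
    if nm=='wrist6': sub=im; 
    elif nm=='scene6': sub=im[110:250,270:420]
    else: sub=im[185:290,130:230]
    big=cv2.convertScaleAbs(cv2.resize(sub,None,fx=fac[0],fy=fac[1],interpolation=cv2.INTER_CUBIC),alpha=1.8)
    for bx,col in ((box(c,Rp,.14,.066,.004),(0,0,255)),(box(c,Rp,.14,.066,-.004),(255,0,255)),(box(REST,Rz(YR),.12,.05,0),(0,255,0))):
        u=(proj(w,bx)-np.array(off)+.5)*np.array(fac); cv2.polylines(big,[u.astype(np.int32)],True,col,1)
    cv2.imwrite(f'pics/o_{nm}.png',big)
```

```text
(no output)
```

View pics/o_scene6.png

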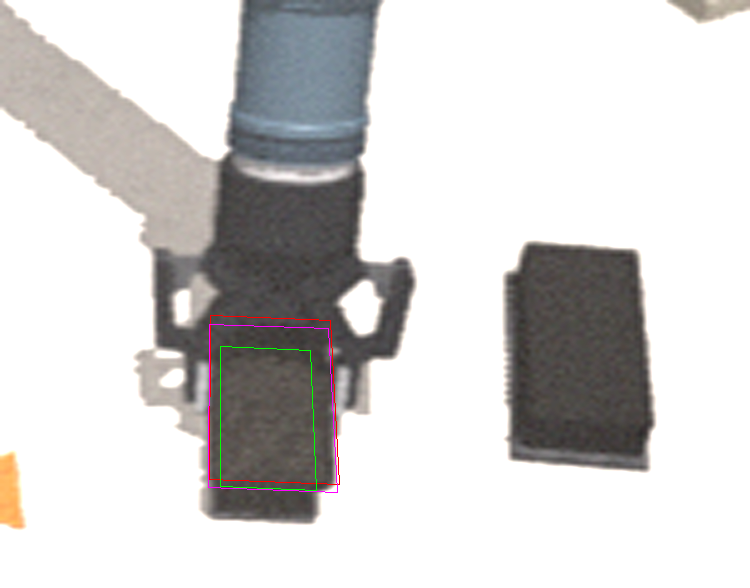

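View pics/o_wrist6.png

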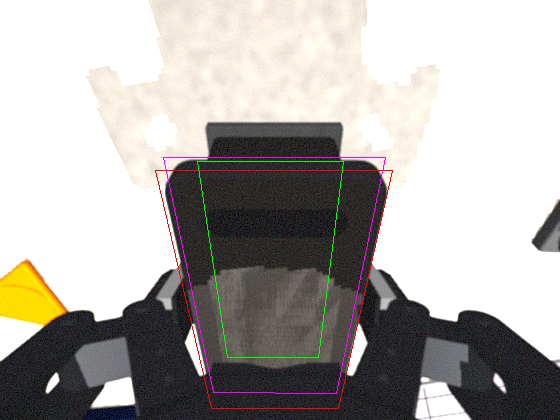

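View pics/o_top6.png

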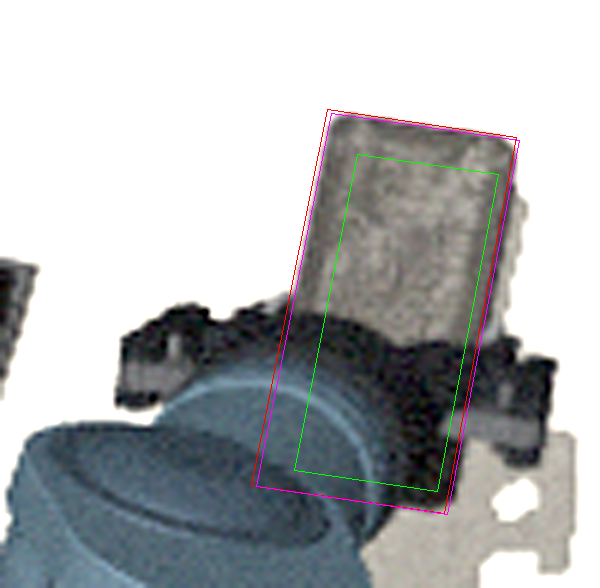

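Run:
```python
from pl import *
for nm in ('wrist6','scene6'):
    w=load(nm); print(nm)
    B=REST*[1,1,0]
    print('foot z~0.002', proj(w,[B+Rz(YR).apply([sx*.063,sy*.028,.001]) for sx in(-1,1) for sy in (1,-1)]))
    print('block base', proj(w,[B+Rz(YR).apply([sx*.060,sy*.025,.003]) for sx in(-1,1) for sy in (1,-1)]))
```

```text
wrist6
foot z~0.002 [[339.298 119.24 ]
 [202.762 119.277]
 [317.247 313.293]
 [228.153 313.317]]
block base [[331.919 128.126]
 [210.158 128.158]
 [313.066 312.919]
 [232.237 312.941]]
scene6
foot z~0.002 [[331.436 199.619]
 [311.705 198.732]
 [332.755 234.596]
 [311.609 233.583]]
block base [[330.475 199.874]
 [312.809 199.079]
 [331.666 233.186]
 [312.793 232.284]]
```

```bash
python3 -m inch '[[[0,0.002,0],[-0.001,-0.0002,-0.002],0.060],[[0,0.001,0],[-0.001,-0.0002,-0.003],0.060],[[0,0,0],[-0.0005,0,-0.002],0.060],[[0,0,0],[0,0,-0.001],0.060],[[0,0,0],[0,0,0],0.060]]'
python3 - <<'E'
from pl import *
s,p,Rc=cur(); print(s['force'],s['ft_torque'],s['gripper_width']*85.4)
T,Rt=place(.0); togo(T,Rt)
print('panel axes z-row',(Rc*RR).as_matrix()[2], 'centre',p+Rc.apply(PP))
E
```

```text
time_s: 21.65
ee_pos: [0.5823, 0.1622, 0.0169]
tcp_rot: [0.612, -0.544, 0.452, 0.355]
force: [0.1, -0.4, -1.5]
gripper_width: 0.764
[ 0.093 -0.368 -1.453] [0.002 0.419 0.024] 65.26908188195112
shift [ 0.001 -0.    -0.004] turn [-0.001  0.     0.001] deg 0.1 joints [-0.127  0.493 -0.366  2.067  0.905  0.471  0.184] t 21.65
panel axes z-row [0.    0.001 1.   ] centre [0.586 0.161 0.04 ]
```

```bash
python3 -m inch '[[[0,0,0],[0.0004,0,-0.0007],0.060],[[0,0,0],[0.0003,0,-0.0007],0.060],[[0,0,0],[0,0,-0.0007],0.060],[[0,0,0],[0,0,0],0.060],[[0,0,0],[0,0,0],0.060]]'
python3 - <<'E'
from pl import *
s,p,Rc=cur(); print(s['force'],s['ft_torque'],s['gripper_width']*85.4)
T,Rt=place(.0); print((T-p)*1000)
E
python3 -m inch '[[[0,0,0],[0,0,-0.0007],0.060],[[0,0,0],[0,0,-0.0005],0.060],[[0,0,0],[0,0,0],0.060],[[0,0,0],[0,0,0],0.060],[[0,0,0],[0,0,0],0.060]]'
python3 - <<'E'
from pl import *
s,p,Rc=cur(); print(s['force'],s['ft_torque'],s['gripper_width']*85.4)
T,Rt=place(.0); print((T-p)*1000)
E
```

```text
time_s: 22.15
ee_pos: [0.5832, 0.1624, 0.0146]
tcp_rot: [0.612, -0.544, 0.452, 0.355]
force: [0.1, 0.1, -2.0]
gripper_width: 0.763
[ 0.13   0.108 -2.012] [ 0.071  0.415 -0.004] 65.19969349659462
[-0.299 -0.42  -1.956]
time_s: 22.65
ee_pos: [0.5833, 0.1624, 0.0136]
tcp_rot: [0.612, -0.544, 0.452, 0.355]
force: [-0.5, 0.0, -1.5]
gripper_width: 0.766
[-0.465  0.01  -1.455] [0.03  0.485 0.036] 65.40403657487771
[-0.435 -0.506 -0.937]
```

```bash
python3 -m inch '[[[0,0,0],[0,0,-0.0006],0.060],[[0,0,0],[0,0,0],0.060],[[0,0,0],[0,0,0],0.060],[[0,0,0],[0,0,0],0.060],[[0,0,0],[0,0,0],0.060]]'
python3 - <<'E'
from pl import *
s,p,Rc=cur(); print(s['force'],s['ft_torque'],s['gripper_width']*85.4)
T,Rt=place(.0); print((T-p)*1000)
E
python3 -m inch '[[[0,0,0],[0,0,-0.0006],0.060],[[0,0,0],[0,0,0],0.060],[[0,0,0],[0,0,0],0.060],[[0,0,0],[0,0,0],0.060],[[0,0,0],[0,0,0],0.060]]'
python3 - <<'E'
from pl import *
s,p,Rc=cur(); print(s['force'],s['ft_torque'],s['gripper_width']*85.4)
T,Rt=place(.0); print((T-p)*1000)
E
```

```text
time_s: 23.15
ee_pos: [0.5835, 0.1626, 0.0135]
tcp_rot: [0.612, -0.544, 0.451, 0.355]
force: [-0.3, -0.3, 1.1]
gripper_width: 0.766
[-0.349 -0.259  1.086] [ 0.011  0.479 -0.036] 65.41847236742558
[-0.583 -0.638 -0.852]
time_s: 23.65
ee_pos: [0.5836, 0.1626, 0.0135]
tcp_rot: [0.612, -0.545, 0.451, 0.354]
force: [-1.1, -1.7, 1.9]
gripper_width: 0.765
[-1.097 -1.698  1.871] [-0.03   0.529 -0.034] 65.348328360524
[-0.676 -0.669 -0.845]
```

```bash
python3 -m inch '[[[0,0,0],[0,0,0],0.066],[[0,0,0],[0,0,0],0.068],[[0,0,0],[0,0,0],0.071],[[0,0,0],[0,0,0],0.076],[[0,0,0],[0,0,0],0.082]]'
python3 - <<'E'
from pl import *
from look import snap
s,p,Rc=cur(); print(s['force'],s['ft_torque'],s['gripper_width']*85.4,p,Rc.as_matrix()[:,0])
for n in ('wrist','scene'): snap(n,n+'7')
t=cv2.imread('pics/scene7.png'); cv2.imwrite('pics/c11.png',cv2.convertScaleAbs(cv2.resize(t[110:250,270:420],None,fx=5,fy=4.2,interpolation=cv2.INTER_CUBIC),alpha=1.8))
E
```

```text
time_s: 24.15
ee_pos: [0.5841, 0.1627, 0.0134]
tcp_rot: [0.612, -0.545, 0.451, 0.354]
force: [0.5, -0.0, 0.1]
gripper_width: 0.957
[ 0.52  -0.003  0.111] [ 0.069  0.337 -0.002] 81.74522602718697 [0.584 0.163 0.013] [ 0.342 -0.058 -0.938]
```

View pics/wrist7.png

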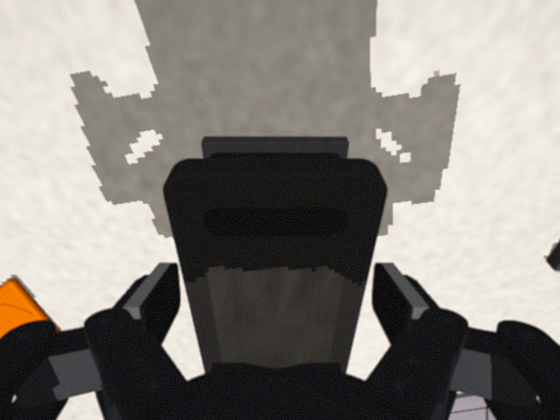

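View pics/c11.png

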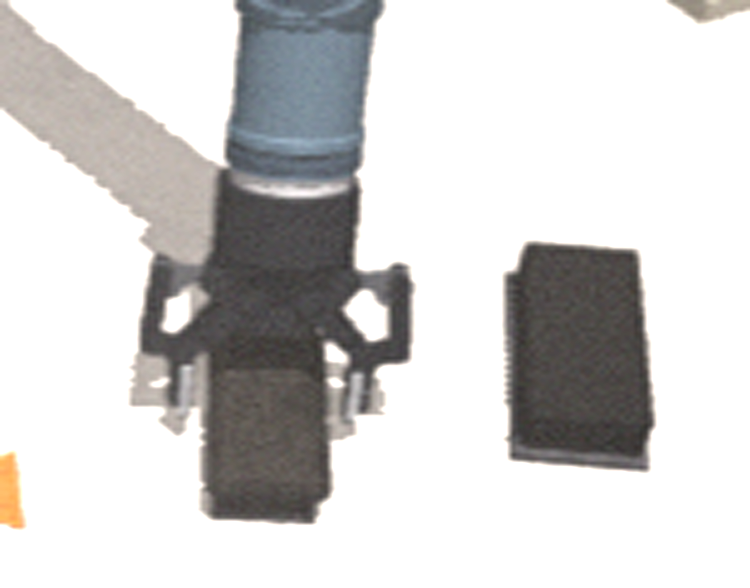

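```bash
python3 -m inch '[[[0,0,0],[-0.002,0.0003,0.006],0.085],[[0,0,0],[-0.004,0.0007,0.011],0.085],[[0,0,0],[-0.006,0.001,0.017],0.085],[[0,0,0],[-0.008,0.0013,0.022],0.085],[[0,0,0],[-0.01,0.0015,0.025],0.085]]'
python3 -m inch '[[[0,0,0],[-0.02,-0.02,0.03],0.085],[[0,0,0],[-0.025,-0.025,0.03],0.085],[[0,0,0],[-0.025,-0.025,0.03],0.085],[[0,0,0],[-0.025,-0.025,0.02],0.085],[[0,0,0],[-0.01,-0.01,0],0.085]]'
python3 - <<'E'
from pl import *
from look import snap
s,p,Rc=cur(); print(s['force'],p,s['joints'])
for n in ('scene','top'): snap(n,n+'8')
t=cv2.imread('pics/scene8.png'); cv2.imwrite('pics/c12.png',cv2.convertScaleAbs(cv2.resize(t[110:250,270:420],None,fx=5,fy=4.2,interpolation=cv2.INTER_CUBIC),alpha=1.8))
E
```

```text
time_s: 24.75
ee_pos: [0.5503, 0.1663, 0.0954]
tcp_rot: [0.61, -0.544, 0.454, 0.355]
force: [-0.1, -0.2, 0.3]
gripper_width: 0.992
time_s: 25.25
ee_pos: [0.4429, 0.0648, 0.2171]
tcp_rot: [0.611, -0.548, 0.446, 0.356]
force: [0.7, -0.8, 0.5]
gripper_width: 0.993
[ 0.725 -0.756  0.453] [0.443 0.065 0.217] [ 0.226 -0.19  -0.53   2.289  0.099  0.696  1.037]
```

View pics/top8.png

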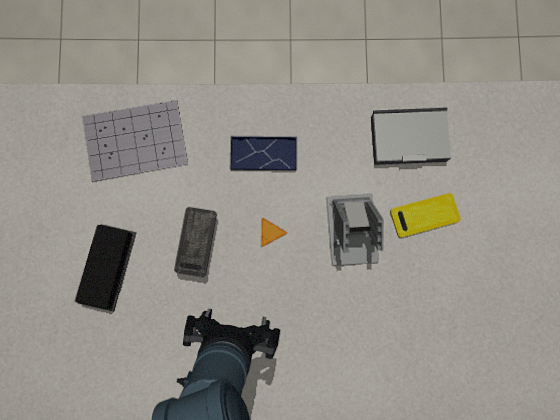

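View pics/c12.png

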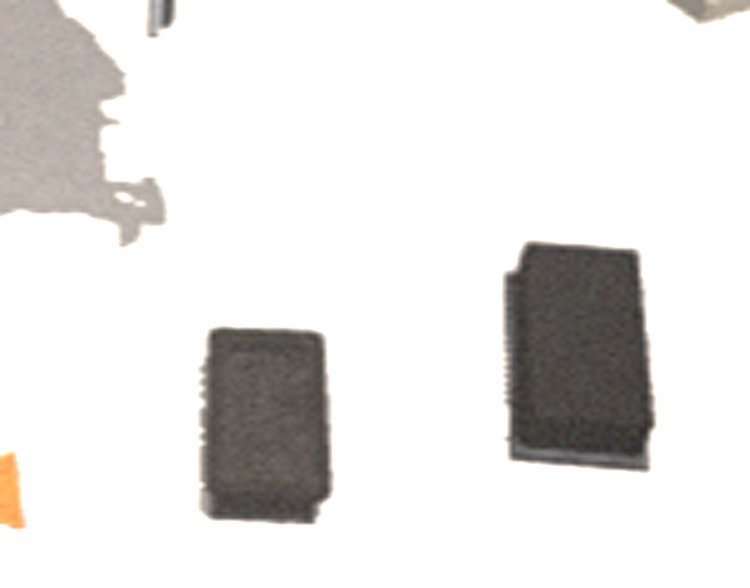

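Panel lies on the rest (top view around (197,242)), case and pry tool untouched. I measure its pose against the rest.

Run:
```python
from pl import *
for nm,box in (('top8',(165,195,228,290)),('scene8',(300,170,350,245))):
    c=load(nm); x0,y0,x1,y1=box
    P=np.mgrid[y0:y1,x0:x1]; uv=np.c_[P[1].ravel(),P[0].ravel()]
    X=bydepth(c,uv); m=((X[:,2]>0.034)&(X[:,2]<0.06)).reshape(y1-y0,x1-x0).astype(np.uint8)
    n,l,st,ce=cv2.connectedComponentsWithStats(m); i=1+np.argmax(st[1:,4])
    Xs=X[(l==i).ravel()]; r=cv2.minAreaRect((Xs[:,:2]*1000).astype(np.float32))
    A=np.c_[Xs[:,:2]-Xs[:,:2].mean(0),np.ones(len(Xs))]; k=np.linalg.lstsq(A,Xs[:,2],rcond=None)[0]
    print(nm,ce[i]+[x0,y0],'z',np.median(Xs[:,2]).round(4),r,'tilt deg',np.degrees(k[:2]).round(2))
a=load('top0')['im'];b=load('top8')['im']
for nm,(x0,y0,x1,y1) in {'case':(225,130,302,177),'pry':(255,212,292,252)}.items(): print(nm,np.abs(a[y0:y1,x0:x1].astype(int)-b[y0:y1,x0:x1]).mean())
```

```text
top8 [194.926 241.959] z 0.0406 ((586.6846923828125, 161.52525329589844), (66.87552642822266, 140.04196166992188), 80.49353790283203) tilt deg [0.01 0.02]
scene8 [323.312 208.087] z 0.0406 ((586.1569213867188, 161.9075164794922), (61.86310577392578, 146.1938934326172), 80.45425415039062) tilt deg [-0.26 -0.14]
case 3.8975775997052593
pry 3.654954954954955
```

```bash
python3 -m inch '[[[0,0,0],[0,0,0],0.085],[[0,0,0],[0,0,0],0.085],[[0,0,0],[0,0,0],0.085],[[0,0,0],[0,0,0],0.085],[[0,0,0],[0,0,0],0.085]]'; python3 -c "
from rig import robot; print(robot.finish_job())"
```

```text
time_s: 25.85
ee_pos: [0.4429, 0.0688, 0.2139]
tcp_rot: [0.609, -0.548, 0.446, 0.359]
force: [0.5, -0.7, -0.5]
gripper_width: 0.995
the job is handed in; nothing more can be done
None
```

The smoky glass panel now lies flat on the smaller black rest, glass side up, and the job is handed in at 25.9 s of the 69 s allowed.

I lifted it by its upper edge about 72 mm and let the flap hold it. I then regripped it by its long edges, drew it clear of the slot, turned it flat and lowered it gently. Contact on the rest was about 3 N. I released it there and backed the arm away.

**Position:** in the top view the panel's centre is within about 1 mm of the rest's centre and its direction within about 0.3°. Its top measures 40.6 mm high, about as expected, with almost no tilt.

**Second view:** the scene camera agreed on the centre to within about 1 mm and read a tilt of about 0.3° at most. It measured the outline less well, as 62 × 146 mm instead of 66 × 140 mm, which I put down to its shallow angle.

**Disagreement along the way:** the first wrist-camera views put the panel about 3 mm further to the left (+y) than the top camera did. I used the top camera's value, which a later wrist view confirmed before I regripped.

**Everything else:** the phone case and pry tool look unmoved in the before and after pictures. The wrist forces I read stayed below about 6 N, and the gripper was touching nothing at hand-in.

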